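# Show the oil objective's front lens to the inspection camera

## Task

The oil-immersion objective (the one with the white ring) must have its front lens checked for dried oil: lift the clear dust cover off it and seat that cover on the empty collar of the objective stand, then draw the objective out and hold it up in front of the small inspection camera, its nose pointing straight into the camera's glass from about 45 mm away on the camera's axis. Finish while still holding it there, steady in the gripper; do not bump the camera, and leave the other objectives, their covers and the things around where they are.

Things in the scene. Friction and masses are not known exactly. Their poses are not given: they have to be found in the camera images.
- stand: fixed grey block, 60 x 192 x 28 mm, on a black plinth 66 x 198 mm, 7 mm high (its lowest part). Origin: centre of underside; y along its row of four places at y = 69, 23, -23, -69 mm, x across. Each is a hole with a black hollow collar, 7 mm high above the block's top face, 28.6 mm wide at its foot, 25.6 at its top. The place at y = -69 is empty; the others hold a covered objective each, in any order
- free_place (a point): centre of the empty collar, at the level of the block's top face (28 mm above the table), axes as the stand's; a seated cover surrounds the collar and its mouth centre comes to this point
- oil_objective: oil-immersion objective, WHITE ring round the top of its barrel: 51 mm long, nose down, flat end up. Origin: tip of the nose; z along the lens axis, nose to thread. Nose: 19 mm wide, z 0 to 24 mm, sunk in the collar; barrel to grip: 26 mm wide, z 24 to 46, its shoulder (z 24) rests on the collar's top; brass thread: 20 mm wide, z 46 to 51. 0.09 to 0.15 kg, steady in a 20 N grip
- blue_objective: another objective, with a BLUE ring round the top of its barrel, to be left alone: same sizes
- yellow_objective: another objective, with a YELLOW ring round the top of its barrel, to be left alone: same sizes
- oil_objective_nose (a point): tip of the oil objective's nose (front lens), axes as the objective's
- oil_objective_thread (a point): centre of the oil objective's thread end, 51 mm from the nose tip
- cover_a: clear plastic dust cover, an upturned cup: 36 mm wide outside, 32 inside, 39 mm high, plus a knob on top 14 mm wide, 9 mm high; 25 g. Origin: centre of its open mouth (lower edge), z up. Stands loosely over an objective, mouth on the block's top face. See from the positions which cover is over which objective
- cover_b: a cover like cover_a
- cover_c: a cover like cover_a
- camera_foot: inspection camera, fixed: dark foot 100 x 84 x 14 mm, grey fork 60 mm wide, 87 mm high, clamp knob reaching to y = 43 mm, and in it a white barrel 42 mm wide, 90 mm long, middle 75 mm above the table, clamped firmly, looking up and to the camera's own -x (towards the robot), 0.25 to 0.75 rad from vertical. Origin: centre of underside
- camera_glass (a point): centre of the camera's front glass (end of the white barrel, ringed by eight small white lamps); z axis points out of the glass along the line of sight
- camera_focus (a point): point on the camera's line of sight 45 mm in front of the glass, where the nose tip must be; z axis points along the line of sight, away from the camera
- oil_bottle: white dropper bottle standing behind the work, 36 mm wide, 106 mm tall; bystander. Origin at the underside
- amber_bottle: small amber bottle with black cap, 29 mm wide, 61 mm tall, standing behind the work; bystander. Origin at the underside

How it is judged:
By the outcome, as a careful person would: the job done as asked, in the order asked, and still so for the second after the job is handed in, while the arm keeps its last pose, push and grip.
It also fails if it takes over 58 s, if anything falls off the work surface, if the arm or the gripper's body presses on something with over 40 N, if the wrist force passes 120 N, or if a joint passes its speed limit or range.

## Robot

A 6-joint arm with a two-finger parallel gripper is mounted at the origin on a cart in front of the work surface, level with it; the furniture and walls round the work are solid. World frame = base frame: x ahead of the robot, y to its left, z up, the work surface at z = 0. Lengths are in m, angles in rad, forces in N, time in s.
With the tool pointing down it reaches from about 0.35 to 0.725 m from the base axis. Payload 4.3 kg.
Tool frame: the origin (TCP) lies at the very end of the fingers, on their centre line; the grasp point (between the pads) lies 19 mm behind it; z points along the fingers, y is the line along which they close (so a half turn about z gives the same grasp; the last joint's range is limited). The gripper opens to 85 mm and grips with 20 to 120 N. Pads are 22 mm wide; open, the fingers measure 114 mm over their backs; the gripper's body (76 mm by 85 mm) begins 54 mm behind the grasp point. The pads swing forward as they close: fully open they stand 13 mm farther back than shut.
Start: joints at [-1.311, 0.377, 0.081, 1.274, 0, 1.46], TCP at [0.208, -0.536, 0.2] pointing down, gripper open.
Joint ranges: [-2.72, 2.72], [-0.84, 1.66], [-1.02, 1.22], [-1.77, 2.12], [-1.37, 1.28], [-3.14, 3.14]. Speed limits (rad/s): [2.57, 2.57, 3.14, 3.14, 3.14, 3.14].

## Interface

Orientations are given as a unit quaternion [w, x, y, z].
In Python, from rig import arm, viewer, order gives the robot as it stands.
- The arm moves only by the tool jog_arm, never from a script. Its argument "plan" is a list of rows, each a list of 3 entries, a list of its own where there are three numbers: the shift along the tool's x, y, z in cm, then the turn about the tool's z in degrees, then the finger opening in cm, from 0 to 8.54. In form: [[[dx, dy, dz], yaw, fingers], ...]. A call has exactly 5 rows; each row is the pose to reach, as a shift and turn from the pose commanded when the call began, along the tool's axes at that moment; what a row does not reach only later rows make up. A row lasts 1/10 s, in which the tool goes at most 50 mm and 8.59 degrees, less where a joint would pass 70% of its speed; a pose out of reach is approached as far as the arm can. A call with a gripper value outside its range is refused whole. The fingers move at their own pace and stop on an object; "newtons" is the grip in N (left out, the last holds). Time passes only in rows, so rows that repeat a pose let the fingers close, or fill a call up. It gives the time, the measured TCP pose, the force, the opening and the grip force at its end, in the units of the state.
- arm.state(): the state, without advancing time (a new reading comes with each control period).
- viewer.camera(name): name is "scene" or "top" or "wrist"; returns a dict with "color" (384x512x3 uint8, red, green, blue), "vertical_fov" (degrees; the focal length in pixels is half the picture's height over the tangent of half this angle, whatever the lens; pixels are square), "cx", "cy" (the principal point, pixels), "camera_from_world" (4x4, takes a point from world to camera coordinates). Camera axes: x right, y up, looking along -z (the intrinsics and any distortion apply to the point x, -y, -z); pixel columns grow to the right and rows downward; lengths in m; the calibration is good to about 2 mm. The wrist camera is an equidistant fisheye: a pixel r from the principal point sees the ray r / f radians off the axis. A picture is of the moment at which its call begins. There is no depth.
- order.sign_off(): hands the job in; it is judged then, once.
The state is a dict: "time_s": time; "qpos": joint angles; "qvel": joint speeds; "joint_torque": joint torques, N m; "eef_pos": TCP position; "ee_rot": TCP orientation; "ft_force": force on the tool from outside, world axes, zero at the start; "torque": the same for the moment, N m; "width": finger opening in m; "grasp_force": force on a finger pad.
Only numpy, scipy, OpenCV 4.12 (cv2) and the standard library are available. Lean on these libraries where they do the work, as an engineer would, in place of code of your own. Each camera call takes 0.05 s, during which the arm holds its last target. There are 200 camera calls.

## Working session

There is one attempt and no reset: what is moved stays moved. The work goes in short steps, Python scripts to look and compute and a tool call to move; the robot and the scene stay as the last step left them, time stands still between calls to the robot, and variables do not carry over. Pictures are saved under pics/ and viewed, at most 10 in all, crops included, and the job is handed in when it is done.

Besides the shell and the picture viewer there is one more tool, called after "Emit:" by a JSON object that holds its "fn" and its "kwargs", one argument or row to a line. jog_arm: Moves the arm, as the interface text tells. Its arguments: {"type":"object","properties":{"plan":{"type":"array","items":{"type":"array"}},"newtons":{"type":"number"}},"required":["plan"]}

```bash
ls; mkdir -p pics
python3 - <<'E'
from rig import arm, viewer, order
import cv2, numpy as np, pickle
s=arm.state(); print({k:np.round(v,3) for k,v in s.items()})
d={}
for n in ["scene","top","wrist"]:
    c=viewer.camera(n); d[n]=c
    cv2.imwrite(f"pics/{n}0.png",c["color"][:,:,::-1])
    print(n,c["vertical_fov"],c["cx"],c["cy"],np.round(c["camera_from_world"],3).tolist(), [k for k in c])
pickle.dump(d,open("c0.pkl","wb"))
a=cv2.hconcat([cv2.imread("pics/scene0.png"),cv2.imread("pics/top0.png")])
E
```

```text
pics
{'time_s': np.float64(0.0), 'qpos': array([-1.311,  0.378,  0.08 ,  1.274,  0.   ,  1.46 ]), 'qvel': array([ 0.   , -0.001, -0.002,  0.001, -0.   ,  0.001]), 'joint_torque': array([ 1.0000e-03, -4.6360e+01,  2.6988e+01,  2.1000e-02, -0.0000e+00,
       -0.0000e+00]), 'eef_pos': array([ 0.208, -0.535,  0.199]), 'ee_rot': array([-0.001,  0.983,  0.184, -0.   ]), 'ft_force': array([ 1.033,  0.457, -1.556]), 'torque': array([-0.013,  0.   , -0.022]), 'grasp_force': np.float64(0.0), 'width': np.float64(0.086)}
scene 56.90762435082141 258.28932313103417 189.66548744041955 [[-0.824, -0.567, 0.019, 0.502], [0.248, -0.33, 0.911, -0.256], [-0.51, 0.755, 0.412, -0.626], [0.0, 0.0, 0.0, 1.0]] ['color', 'vertical_fov', 'cx', 'cy', 'camera_from_world']
top 47.09265456720179 253.55319368093834 191.76810432340343 [[-0.012, -1.0, -0.015, 0.036], [0.981, -0.014, 0.192, -0.586], [-0.192, -0.012, 0.981, -0.858], [0.0, 0.0, 0.0, 1.0]] ['color', 'vertical_fov', 'cx', 'cy', 'camera_from_world']
wrist 65.70646984690485 255.7339526177574 196.61285743034918 [[0.361, -0.932, -0.002, -0.574], [0.895, 0.347, -0.281, 0.036], [0.263, 0.099, 0.96, -0.38], [0.0, 0.0, 0.0, 1.0]] ['color', 'vertical_fov', 'cx', 'cy', 'camera_from_world']
```

View pics/scene0.png

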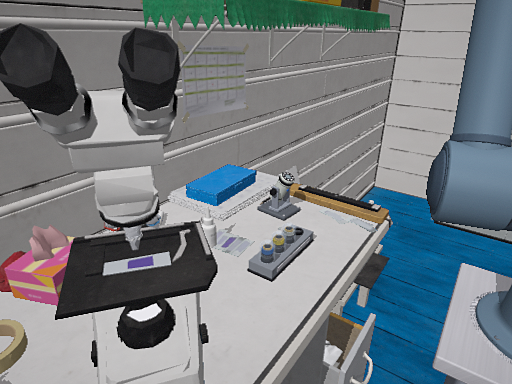

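View pics/top0.png

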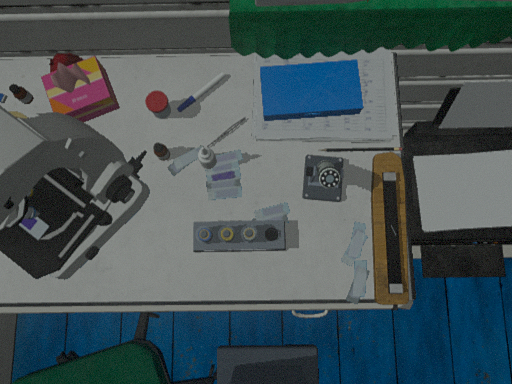

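Top view: the stand spans about (193–286, 219–251), with the places at blue (205,233), yellow (228,234), white? (250,234) and empty (272,234). The inspection camera is at (325,178) with its glass near (330,179). The scene view shows the stand near (281,252) and the camera near (287,180).

```bash
cat > h.py <<'E'
import numpy as np, cv2
def K(c):
    f=c["color"].shape[0]/2/np.tan(np.radians(c["vertical_fov"])/2); return f
def ray(c,uv,fish=False):
    f=K(c); M=np.array(c["camera_from_world"]); R=M[:3,:3]; o=-R.T@M[:3,3]
    a=np.array([uv[0]-c["cx"],uv[1]-c["cy"]])/f
    if fish:
        r=np.hypot(*a)+1e-12; v=np.array([a[0]/r*np.sin(r),a[1]/r*np.sin(r),np.cos(r)])
    else: v=np.array([a[0],a[1],1.])
    v=R.T@np.array([v[0],-v[1],-v[2]]); return o,v/np.linalg.norm(v)
def plane(c,uv,z,fish=False):
    o,v=ray(c,uv,fish); return o+v*(z-o[2])/v[2]
def proj(c,p,fish=False):
    M=np.array(c["camera_from_world"]); q=M[:3,:3]@np.asarray(p)+M[:3,3]; v=np.array([q[0],-q[1],-q[2]]); f=K(c)
    if fish:
        rho=np.hypot(v[0],v[1]); t=np.arctan2(rho,v[2]); return np.array([c["cx"],c["cy"]])+f*t*v[:2]/(rho+1e-12)
    return np.array([c["cx"],c["cy"]])+f*v[:2]/v[2]
def tri(rays):
    A=np.zeros((3,3));b=np.zeros(3)
    for o,v in rays:
        P=np.eye(3)-np.outer(v,v);A+=P;b+=P@o
    x=np.linalg.solve(A,b); return x,[np.linalg.norm(np.cross(x-o,v)) for o,v in rays]
E
python3 - <<'E'
from h import *
import pickle
d=pickle.load(open("c0.pkl","rb"))
c=d["top"]
for n,uv,z in [("blue",(205,233),.067),("yel",(228,234),.067),("white",(250,234),.067),("empty",(272,234),.035),("glass",(330,178),.12),("foot",(325,178),.014)]:
    print(n,plane(c,uv,z).round(4))
for n,uv in [("tl",(194,221)),("tr",(285,220)),("br",(285,250)),("bl",(194,251))]: print(n,plane(c,uv,.028).round(4))
t=c["color"][140:265,185:350]; s=d["scene"]["color"][150:290,230:330]
t=cv2.resize(t,None,fx=4,fy=4,interpolation=cv2.INTER_CUBIC); cv2.imwrite("pics/t1.png",t[:,:,::-1])
s=cv2.resize(s,None,fx=4,fy=4,interpolation=cv2.INTER_CUBIC); cv2.imwrite("pics/s1.png",s[:,:,::-1])
E
```

```text
blue [0.5008 0.1276 0.067 ]
yel [0.4981 0.0811 0.067 ]
white [0.4975 0.0367 0.067 ]
empty [ 0.5001 -0.0085  0.035 ]
glass [ 0.5989 -0.1207  0.12  ]
foot [ 0.623  -0.1273  0.014 ]
tl [0.5305 0.1561 0.028 ]
tr [ 0.53   -0.0368  0.028 ]
br [ 0.467  -0.0352  0.028 ]
bl [0.4673 0.1552 0.028 ]
```

View pics/t1.png

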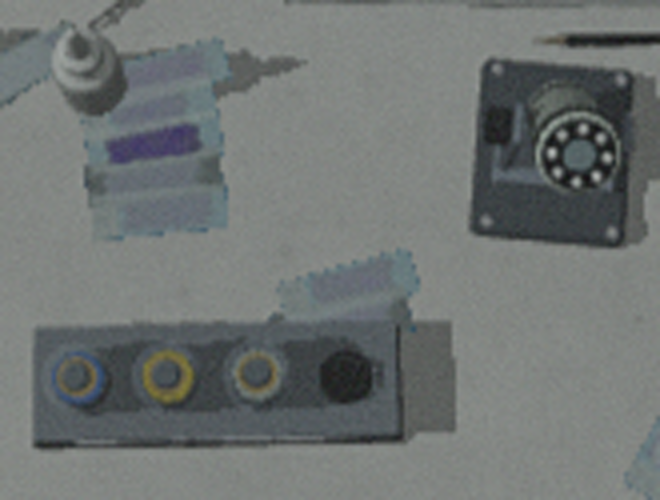

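View pics/s1.png

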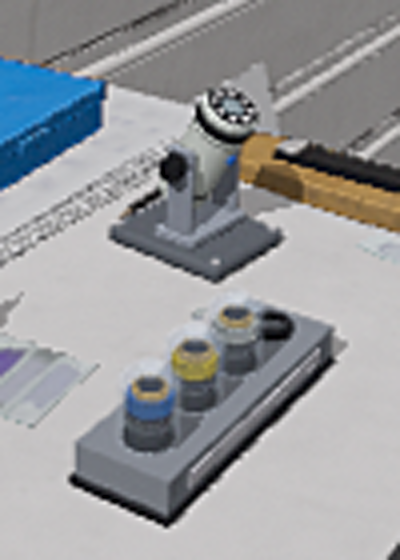

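The wide top crop shows the white-ringed objective at the third place, next to the empty black collar, with stand geometry matching the given sizes (192 mm long, places at y ≈ 0.129, 0.083, 0.037, −0.009). The scene crop shows the inspection camera's lamp ring at (232,104), tilted towards the robot. I'll start moving to a hover over the stand.

Emit:
{"fn": "jog_arm", "kwargs": {
  "plan": [
    [[3.3, -3.0, 0], -7, 8.5],
    [[6.6, -6.0, 0], -14, 8.5],
    [[9.9, -9.0, 0], -21, 8.5],
    [[13.2, -12.0, 0], -28, 8.5],
    [[16.5, -15.0, 0], -35, 8.5]
  ]
}}

```text
time_s: 0.65
eef_pos: [0.3078, -0.3348, 0.1996]
ee_rot: [-0.0, 0.881, 0.473, 0.0]
ft_force: [0.6, 0.1, -0.6]
width: 0.0847
grasp_force: 0.0
```

Emit:
{"fn": "jog_arm", "kwargs": {
  "plan": [
    [[4.2, -0.5, 0], -7, 8.5],
    [[8.4, -1.0, 0], -14, 8.5],
    [[12.6, -1.5, 0], -21, 8.5],
    [[16.8, -2.0, 0], -28, 8.5],
    [[21.0, -2.4, 0], -33.6, 8.5]
  ]
}}

```text
time_s: 1.15
eef_pos: [0.4046, -0.1471, 0.1998]
ee_rot: [-0.0, 0.707, 0.707, -0.0]
ft_force: [0.0, 1.0, 0.2]
width: 0.085
grasp_force: 0.0
```

Emit:
{"fn": "jog_arm", "kwargs": {
  "plan": [
    [[4.1, 3.0, 0], 0, 6],
    [[8.2, 6.0, 0], 0, 6],
    [[12.3, 8.0, 0], 0, 6],
    [[16, 9.0, 0], 0, 6],
    [[18, 9.0, 0], 0, 6]
  ]
}}

```text
time_s: 1.65
eef_pos: [0.4959, 0.0338, 0.1994]
ee_rot: [-0.0, 0.707, 0.707, 0.0]
ft_force: [-0.2, -1.4, 0.1]
width: 0.0603
grasp_force: 0.0
```

Run:
```python
from rig import arm, viewer
import cv2, pickle, numpy as np
s=arm.state(); print(s["time_s"],s["eef_pos"],s["ee_rot"],s["qpos"])
c=viewer.camera("wrist"); pickle.dump(c,open("w1.pkl","wb")); cv2.imwrite("pics/w1.png",cv2.resize(c["color"],None,fx=1.5,fy=1.5)[:,:,::-1])
```

```text
1.65 [0.4958871  0.03375723 0.19939683] [-3.04693256e-04  7.07283232e-01  7.06930192e-01  2.00157566e-04] [-6.02209314e-02  2.19199565e-01 -1.38240403e-01  1.21354672e+00
  7.03822774e-04  1.51107460e+00]
```

View pics/w1.png

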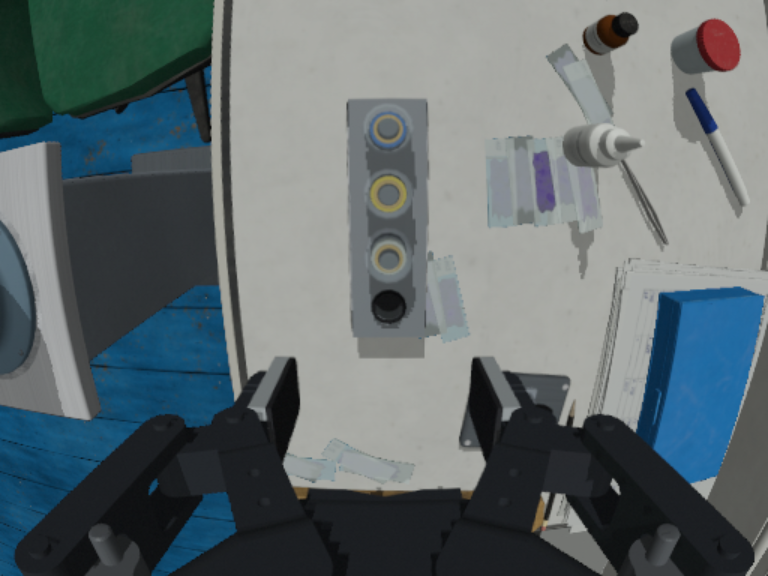

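The wrist view shows the stand upright at (348–428, 98–337). The oil knob is at (389,258), the empty collar at (388,306), and the camera foot is partly hidden at (515,410).

Run:
```python
from h import *
import pickle
c=pickle.load(open("w1.pkl","rb")); d=pickle.load(open("c0.pkl","rb"))
g=lambda u,v,z: plane(c,(u/1.5,v/1.5),z,True).round(4)
for n,u,v,z in [("blue",389,126,.076),("yel",390,194,.076),("oil",389,258,.076),("empty",388.5,306,.035),("TL",347,99,.028),("TR",427,98,.028),("BR",425,336,.028),("BL",351,337,.028)]: print(n,g(u,v,z))
# foot corners & glass from top
t=d["top"]; T=lambda u,v,z: plane(t,(185+u/4,140+v/4),z).round(4)
print("foot",[T(*p,.014).tolist() for p in [(486,58),(634,72),(624,245),(470,228)]])
print("foot holes",np.mean([T(*p,.014) for p in [(496,68),(622,80),(613,234),(486,220)]],0))
print("glass",tri([ray(t,(185+577.5/4,140+152.5/4)),ray(d["scene"],(230+232/4,150+104/4))]))
# automatic oil/knob centre refine: empty collar dark blob
im=cv2.cvtColor(c["color"],cv2.COLOR_RGB2GRAY)
m=np.zeros_like(im); m[192:218,244:276]=(im[192:218,244:276]<45); 
ys,xs=np.nonzero(m); print("dark",xs.mean(),ys.mean(),len(xs), plane(c,((xs.min()+xs.max())/2,(ys.min()+ys.max())/2),.035,True))
# lamps in top view
im=t["color"][140:265,185:350].astype(int); 
m=((im.min(2)>150)).astype(np.uint8); n,l,s,cc=cv2.connectedComponentsWithStats(m)
print([(a.round(1).tolist(),int(b[4])) for a,b in zip(cc,s) if 130<a[0]<160 and 25<a[1]<52])
im=d["scene"]["color"][150:290,230:330].astype(int); m=((im.min(2)>190)).astype(np.uint8); n,l,s,cc=cv2.connectedComponentsWithStats(m)
print([(a.round(1).tolist(),int(b[4])) for a,b in zip(cc,s) if 48<a[0]<68 and 18<a[1]<34])
```

```text
blue [0.5004 0.1332 0.076 ]
yel [0.501  0.0877 0.076 ]
oil [0.5004 0.0442 0.076 ]
empty [ 0.5006 -0.0031  0.035 ]
TL [0.469  0.1594 0.028 ]
TR [0.5299 0.1603 0.028 ]
BR [ 0.5312 -0.0317  0.028 ]
BL [ 0.4695 -0.0325  0.028 ]
foot [[0.6768, -0.0888, 0.014], [0.6675, -0.1699, 0.014], [0.571, -0.1596, 0.014], [0.5815, -0.0768, 0.014]]
foot holes [ 0.62425 -0.12415  0.014  ]
glass (array([ 0.59799218, -0.12075741,  0.11616078]), [np.float64(0.0016540956789246905), np.float64(0.00165409567892475)])
dark 258.8605898123324 203.46112600536193 373 [ 0.50061304 -0.00309873  0.035     ]
[([150.0, 34.0], 1), ([137.5, 38.0], 2), ([151.0, 39.0], 1), ([139.0, 43.0], 1), ([149.0, 44.0], 1)]
[([52.7, 27.8], 17), ([55.0, 27.0], 1), ([62.0, 27.0], 1), ([58.0, 29.0], 1), ([61.0, 29.0], 1)]
```

Emit:
{"fn": "jog_arm", "kwargs": {
  "plan": [
    [[0.3, 0.2, 4], 0, 6],
    [[0.6, 0.41, 8], 0, 6],
    [[0.6, 0.41, 11.5], 0, 6],
    [[0.6, 0.41, 14], 0, 6],
    [[0.6, 0.41, 14.5], 0, 6]
  ]
}}

```text
time_s: 2.2
eef_pos: [0.4957, 0.0365, 0.0517]
ee_rot: [-0.002, 0.709, 0.706, -0.002]
ft_force: [-1.3, -0.7, 0.7]
width: 0.06
grasp_force: 0.0
```

Run:
```python
from rig import arm, viewer
import cv2, pickle, numpy as np
from h import *
s=arm.state(); print(s["time_s"],s["eef_pos"],s["ft_force"])
c=viewer.camera("wrist"); pickle.dump(c,open("w2.pkl","wb")); cv2.imwrite("pics/w2.png",cv2.resize(c["color"],None,fx=1.5,fy=1.5)[:,:,::-1])
```

```text
2.2 [0.49569042 0.03654059 0.05168271] [-1.2710346  -0.72998473  0.68448934]
```

View pics/w2.png

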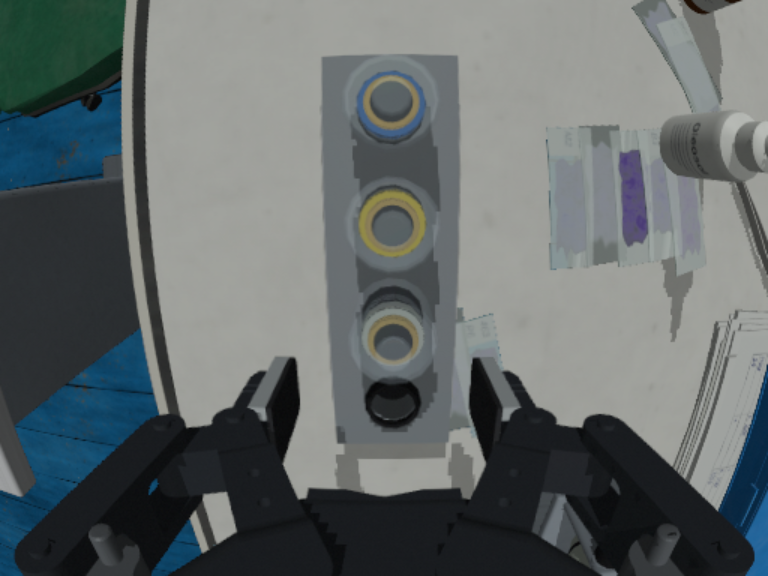

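Close view: oil knob near (392,342), yellow (392,225), empty collar (392,402), fingertips at (285,360) and (485,360). Next I check the knob position from this range.

Run:
```python
from rig import arm
from h import *
import pickle
c=pickle.load(open("w2.pkl","rb")); s=arm.state(); print(s["eef_pos"],s["ee_rot"],s["qvel"])
g=lambda u,v,z: plane(c,(u/1.5,v/1.5),z,True).round(4)
for n,u,v,z in [("blue",391,97,.076),("yel",392,225,.076),("oil",393,342,.076),("empty",392,400,.035),("TL",322,56,.028),("TR",458,56,.028),("BR",448,442,.028),("BL",340,442,.028)]: print(n,g(u,v,z))
print("tcp px",proj(c,s["eef_pos"],True)*1.5, proj(c,s["eef_pos"]+[.03,0,.0],True)*1.5)
d=pickle.load(open("c0.pkl","rb")); S=d["scene"]; f=lambda u,v,z: plane(S,(230+u/4,150+v/4),z).round(4)
print("scene",[f(*p,.028) for p in [(77,463),(182,490),(333,327)]],f(275,323,.035),"knobs",[f(*p,.076) for p in [(151,378),(195,342),(238,310)]])
```

```text
[0.4966829  0.03651885 0.05269747] [-0.00178924  0.70857086  0.70563511 -0.00179765] [ 0.00059753 -0.03440389  0.05698319  0.04087346  0.0002688   0.00154961]
blue [0.4996 0.1318 0.076 ]
yel [0.4998 0.0885 0.076 ]
oil [0.5002 0.0461 0.076 ]
empty [ 0.5004 -0.0016  0.035 ]
TL [0.4699 0.1594 0.028 ]
TR [0.5297 0.1593 0.028 ]
BR [ 0.5307 -0.0324  0.028 ]
BL [ 0.4728 -0.0321  0.028 ]
tcp px [383.81441933 342.10242183] [454.88197861 341.61167152]
scene [array([0.5143, 0.1729, 0.028 ]), array([0.4574, 0.1597, 0.028 ]), array([ 0.4671, -0.0322,  0.028 ])] [ 0.4932 -0.0044  0.035 ] knobs [array([0.488 , 0.1446, 0.076 ]), array([0.488, 0.101, 0.076]), array([0.4862, 0.0575, 0.076 ])]
```

Emit:
{"fn": "jog_arm", "kwargs": {
  "plan": [
    [[0.3, 0, 0], 0, 6],
    [[0.3, 0, 0.5], 0, 6],
    [[0.3, 0, 1.0], 0, 6],
    [[0.3, 0, 1.4], 0, 6],
    [[0.3, 0, 1.4], 0, 6]
  ]
}}

```text
time_s: 2.75
eef_pos: [0.4989, 0.0398, 0.0406]
ee_rot: [-0.0, 0.708, 0.706, -0.0]
ft_force: [0.5, -0.0, -0.2]
width: 0.0602
grasp_force: 0.0
```

Emit:
{"fn": "jog_arm", "kwargs": {
  "plan": [
    [[0.2, 0.1, 0], 0, 5],
    [[0.2, 0.1, 0], 0, 4.2],
    [[0.2, 0.1, 0], 0, 3.2],
    [[0.2, 0.1, 0], 0, 3.2],
    [[0.2, 0.1, 0], 0, 3.2]
  ],
  "newtons": 20
}}

```text
time_s: 3.25
eef_pos: [0.5002, 0.0418, 0.0409]
ee_rot: [0.0, 0.708, 0.706, -0.0]
ft_force: [-0.8, 0.1, 1.1]
width: 0.0319
grasp_force: 0.0
```

Emit:
{"fn": "jog_arm", "kwargs": {
  "plan": [
    [[0, 0, 0], 0, 3.2],
    [[0, 0, 0], 0, 3.2],
    [[0, 0, -0.1], 0, 3.2],
    [[0, 0, -0.5], 0, 3.2],
    [[0, 0, -1], 0, 3.2]
  ]
}}

```text
time_s: 3.75
eef_pos: [0.5, 0.0418, 0.0511]
ee_rot: [-0.0, 0.708, 0.706, -0.0]
ft_force: [0.7, 0.4, 0.8]
width: 0.0318
grasp_force: 0.0
```

Run:
```python
from rig import arm, viewer
import cv2, pickle, numpy as np
from h import *
s=arm.state(); print(s["time_s"],s["eef_pos"],s["width"])
d={n:viewer.camera(n) for n in ["wrist","top","scene"]}; pickle.dump(d,open("w3.pkl","wb"))
a=cv2.resize(d["wrist"]["color"],(533,400)); b=cv2.resize(d["scene"]["color"][180:290,240:320],(291,400),interpolation=cv2.INTER_CUBIC)
cv2.imwrite("pics/w3.png",np.hstack([a,b[:,:267]])[:,:,::-1])
```

```text
3.75 [0.50001888 0.04181289 0.05110373] 0.031769552889508126
```

View pics/w3.png

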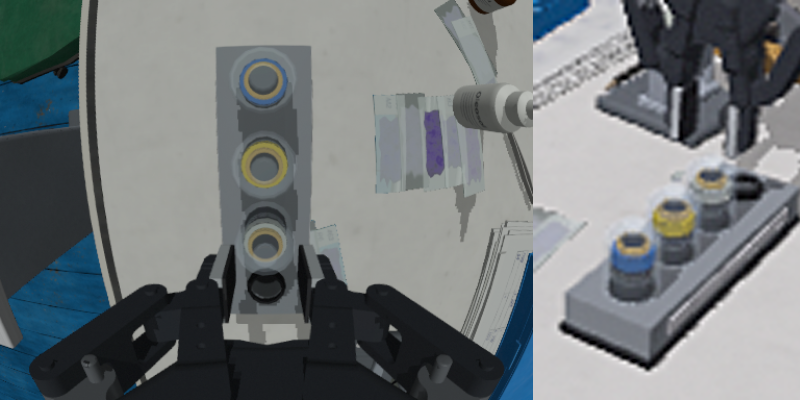

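The picture shows the fingers above or behind the oil cover rather than around it: scene fingertips around (680,135) and (735,155), oil cover at (710,180). I'll check where the reported TCP projects to in each view.

Run:
```python
from h import *
import pickle
d=pickle.load(open("w3.pkl","rb")); p=np.array([.5,.0418,.0511])
for n in d: print(n,proj(d[n],p,n=="wrist"))
ra=lambda n,u,v: ray(d[n],(u,v))
print("scene tips seen (280.4,217.1),(295.5,222.6); proj tips", proj(d["scene"],p+[-.016,0,0]),proj(d["scene"],p+[.016,0,0]))
for n in ["scene"]:
  print("knobs proj", [proj(d[n],[.5,y,.076]).round(1).tolist() for y in (.133,.087,.041)],"collar",proj(d[n],[.5,-.005,.035]).round(1))
a=d["top"]["color"][150:280,180:350]; cv2.imwrite("pics/t3.png",cv2.resize(a,None,fx=4,fy=4,interpolation=cv2.INTER_CUBIC)[:,:,::-1])
M=np.array(d["wrist"]["camera_from_world"]);print("wrist cam pos",-M[:3,:3].T@M[:3,3])
```

```text
wrist [254.26401084 227.43545581]
top [247.68306429 233.5944644 ]
scene [287.14858456 232.18232272]
scene tips seen (280.4,217.1),(295.5,222.6); proj tips [293.13296673 234.32008214] [281.28095766 230.08627099]
knobs proj [[266.0, 240.2], [277.4, 231.1], [287.9, 222.8]] collar [296.4 229.8]
wrist cam pos [0.5013165  0.11301192 0.22530069]
```

View pics/t3.png

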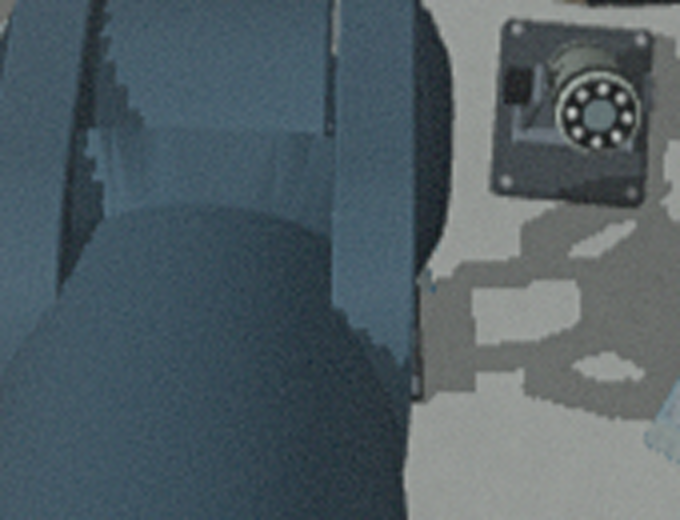

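Run:
```python
from h import *
import pickle
d=pickle.load(open("w3.pkl","rb")); k=512/533
for w,s in [((231*k,247*k),(295.5,222.6)),((307*k,247*k),(280.4,217.1)),((268*k,247*k),(288,219.9))]:
    print(tri([ray(d["wrist"],w,True),ray(d["scene"],s)]))
    print(plane(d["wrist"],w,.08,True),plane(d["scene"],s,.08))
```

```text
(array([0.48076379, 0.04730163, 0.08447409]), [np.float64(0.003433363800183977), np.float64(0.003433363800183774)])
[0.4828246  0.04788622 0.08      ] [0.48289862 0.03623482 0.08      ]
(array([0.51865563, 0.04980346, 0.0883443 ]), [np.float64(0.002695642895404897), np.float64(0.002695642895405063)])
[0.52200678 0.04770981 0.08      ] [0.52437184 0.0344955  0.08      ]
(array([0.49945317, 0.0485721 , 0.08629632]), [np.float64(0.003116912832497015), np.float64(0.0031169128324970152)])
[0.50188222 0.0479205  0.08      ] [0.50313897 0.03551366 0.08      ]
```

Triangulated, the fingertips are at z≈0.085 while the reported TCP z is 0.051, so the first grasp closed above the cover around its knob. I'll open, go lower, and watch the force.

Emit:
{"fn": "jog_arm", "kwargs": {
  "plan": [
    [[0, 0, 0], 0, 6],
    [[0, 0, 0], 0, 6],
    [[0, 0, 0], 0, 6],
    [[0, 0, 0.8], 0, 6],
    [[0, 0, 1.6], 0, 6]
  ]
}}

```text
time_s: 4.4
eef_pos: [0.5003, 0.0418, 0.0343]
ee_rot: [0.0, 0.708, 0.706, 0.0]
ft_force: [0.7, 0.4, -0.6]
width: 0.0603
grasp_force: 0.0
```

Emit:
{"fn": "jog_arm", "kwargs": {
  "plan": [
    [[0, 0, 0.6], 0, 6],
    [[0, 0, 1.2], 0, 6],
    [[0, 0, 1.8], 0, 6],
    [[0, 0, 1.8], 0, 6],
    [[0, 0, 1.8], 0, 6]
  ]
}}

```text
time_s: 4.9
eef_pos: [0.5001, 0.0418, 0.0167]
ee_rot: [-0.0, 0.708, 0.706, -0.0]
ft_force: [0.0, -0.2, 0.5]
width: 0.0599
grasp_force: 0.0
```

Run:
```python
from rig import arm, viewer
import cv2, pickle, numpy as np
s=arm.state(); print(s["time_s"],s["eef_pos"],s["width"],s["ft_force"])
d={n:viewer.camera(n) for n in ["wrist","scene"]}; pickle.dump(d,open("w4.pkl","wb"))
a=cv2.resize(d["wrist"]["color"],(533,400)); b=cv2.resize(d["scene"]["color"][180:290,240:320],(291,400),interpolation=cv2.INTER_CUBIC)
cv2.imwrite("pics/w4.png",np.hstack([a,b[:,:267]])[:,:,::-1])
```

```text
4.9 [0.50005226 0.04181502 0.0167162 ] 0.0598651349360916 [ 0.03397887 -0.23768205  0.50045   ]
```

View pics/w4.png

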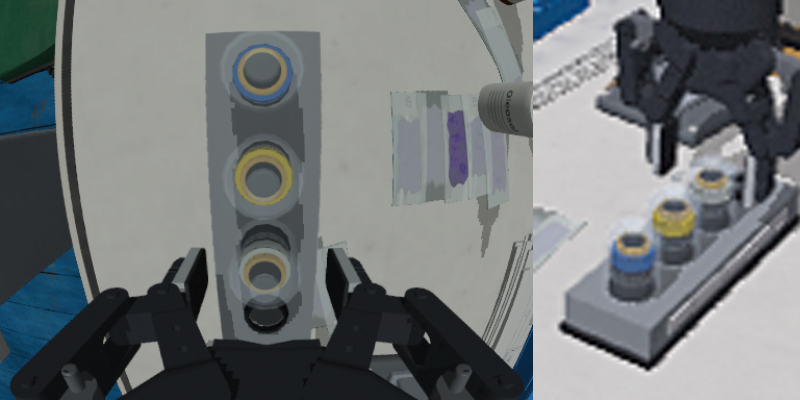

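Picture 9: the fingertips (660,172) and (757,205) now straddle the oil cover (712,180), tips a bit below its top. I'll go 1 cm lower and close.

Emit:
{"fn": "jog_arm", "kwargs": {
  "plan": [
    [[0, 0, 0.5], 0, 6],
    [[0, 0, 1.0], 0, 6],
    [[0, 0, 1.0], 0, 5],
    [[0, 0, 1.0], 0, 4.2],
    [[0, 0, 1.0], 0, 3.2]
  ],
  "newtons": 20
}}

```text
time_s: 5.5
eef_pos: [0.5003, 0.0418, 0.007]
ee_rot: [0.0, 0.708, 0.706, 0.0]
ft_force: [0.5, 0.2, 0.6]
width: 0.0339
grasp_force: 23.0
```

Emit:
{"fn": "jog_arm", "kwargs": {
  "plan": [
    [[0, 0, 0], 0, 3.2],
    [[0, 0, 0], 0, 3.2],
    [[0, 0, 0], 0, 3.2],
    [[0, 0, 0], 0, 3.2],
    [[0, 0, 0], 0, 3.2]
  ]
}}

```text
time_s: 6.0
eef_pos: [0.5002, 0.0418, 0.0069]
ee_rot: [0.0, 0.708, 0.706, 0.0]
ft_force: [0.4, -0.2, 0.6]
width: 0.034
grasp_force: 23.0
```

Emit:
{"fn": "jog_arm", "kwargs": {
  "plan": [
    [[0, 0, -0.4], 0, 3.2],
    [[0, 0, -1.5], 0, 3.2],
    [[0, 0, -3.0], 0, 3.2],
    [[0, 0, -4.5], 0, 3.2],
    [[0, 0, -6.0], 0, 3.2]
  ]
}}

```text
time_s: 6.5
eef_pos: [0.5004, 0.0418, 0.0684]
ee_rot: [0.0, 0.708, 0.706, 0.0]
ft_force: [-0.5, -0.7, -0.3]
width: 0.0337
grasp_force: 23.0
```

Run:
```python
from rig import arm, viewer
import cv2, pickle, numpy as np
from h import *
s=arm.state(); print(s["time_s"],s["eef_pos"],s["width"],s["grasp_force"],s["ft_force"])
d={n:viewer.camera(n) for n in ["wrist","scene"]}; pickle.dump(d,open("w5.pkl","wb"))
# what changed: objective brightness around oil place in wrist; brass thread ring
im=d["wrist"]["color"]; hsv=cv2.cvtColor(im,cv2.COLOR_RGB2HSV)
m=cv2.inRange(hsv,(10,70,90),(28,255,255)); n,l,st,cc=cv2.connectedComponentsWithStats(m)
for a,b in zip(cc[1:],st[1:]):
    if b[4]>25: print("brass/yellow",a.round(1),b.tolist(),plane(d["wrist"],a,.062,True).round(4))
# dark collar
g=cv2.cvtColor(im,cv2.COLOR_RGB2GRAY)
print(proj(d["wrist"],[.5,-.003,.035],True),proj(d["wrist"],[.5,.043,.062],True))
```

```text
6.5 [0.50040834 0.04177569 0.06837836] 0.03368003728083067 22.978601991198957 [-0.4581598  -0.68902357 -0.30837165]
brass/yellow [252.2  82.4] [236, 65, 33, 32, 259] [0.4996 0.1311 0.062 ]
brass/yellow [252.9 151.5] [233, 133, 41, 41, 739] [0.4998 0.0889 0.062 ]
brass/yellow [253.8 222.7] [239, 209, 31, 31, 337] [0.5001 0.0425 0.062 ]
[254.20228173 263.56142833] [253.61681134 222.00905511]
```

Emit:
{"fn": "jog_arm", "kwargs": {
  "plan": [
    [[-1.2, 0, 0], 0, 3.2],
    [[-2.4, 0, 0], 0, 3.2],
    [[-3.6, 0, 0], 0, 3.2],
    [[-4.6, 0, 0], 0, 3.2],
    [[-4.6, 0, 0], 0, 3.2]
  ]
}}

```text
time_s: 7.1
eef_pos: [0.4998, -0.0059, 0.0665]
ee_rot: [-0.0, 0.709, 0.705, -0.0]
ft_force: [-0.2, 0.2, -0.3]
width: 0.0335
grasp_force: 23.0
```

Emit:
{"fn": "jog_arm", "kwargs": {
  "plan": [
    [[0, 0, 1.2], 0, 3.2],
    [[0, 0, 2.4], 0, 3.2],
    [[0, 0, 3.6], 0, 3.2],
    [[0, 0, 4.6], 0, 3.2],
    [[0, 0, 4.8], 0, 3.2]
  ]
}}

```text
time_s: 7.6
eef_pos: [0.4983, -0.0037, 0.0169]
ee_rot: [-0.001, 0.708, 0.706, -0.001]
ft_force: [-0.6, 0.1, -0.6]
width: 0.034
grasp_force: 23.0
```

Run:
```python
from rig import arm, viewer
import cv2, pickle, numpy as np
s=arm.state(); print(s["time_s"],s["eef_pos"],s["width"],s["grasp_force"],s["ft_force"])
```

```text
7.6 [ 0.49830812 -0.00370944  0.01690029] 0.03399087865173056 22.98296917229891 [-0.60882394  0.1441135  -0.60614945]
```

Emit:
{"fn": "jog_arm", "kwargs": {
  "plan": [
    [[0, 0, 0], 0, 3.2],
    [[0, 0, 0], 0, 3.2],
    [[0, 0, 0], 0, 3.2],
    [[0, 0, 0.2], 0, 3.2],
    [[0, 0, 0.4], 0, 3.2]
  ]
}}

```text
time_s: 8.1
eef_pos: [0.5005, -0.0043, 0.0151]
ee_rot: [0.0, 0.708, 0.706, 0.0]
ft_force: [-0.8, 0.2, -0.5]
width: 0.0339
grasp_force: 23.0
```

Emit:
{"fn": "jog_arm", "kwargs": {
  "plan": [
    [[0, 0, 0.2], 0, 3.2],
    [[0, 0, 0.3], 0, 3.2],
    [[0, 0, 0.45], 0, 3.2],
    [[0, 0, 0.55], 0, 3.2],
    [[0, 0, 0.6], 0, 3.2]
  ]
}}

```text
time_s: 8.6
eef_pos: [0.4999, -0.0042, 0.0087]
ee_rot: [-0.0, 0.708, 0.706, -0.0]
ft_force: [0.3, -0.2, -0.4]
width: 0.0339
grasp_force: 23.0
```

Emit:
{"fn": "jog_arm", "kwargs": {
  "plan": [
    [[0, 0, 0.1], 0, 3.2],
    [[0, 0, 0.15], 0, 3.2],
    [[0, 0, 0.2], 0, 3.2],
    [[0, 0, 0.2], 0, 3.2],
    [[0, 0, 0.2], 0, 3.2]
  ]
}}

```text
time_s: 9.1
eef_pos: [0.5001, -0.0042, 0.0069]
ee_rot: [0.0, 0.708, 0.706, 0.0]
ft_force: [-0.2, -0.7, -0.2]
width: 0.034
grasp_force: 23.0
```

Level with its original height and no side force, so I'll release and rise.

Emit:
{"fn": "jog_arm", "kwargs": {
  "plan": [
    [[0, 0, 0.05], 0, 3.6],
    [[0, 0, 0.05], 0, 4.2],
    [[0, 0, 0], 0, 5],
    [[0, 0, 0], 0, 6],
    [[0, 0, 0], 0, 6]
  ]
}}

```text
time_s: 9.6
eef_pos: [0.5001, -0.0042, 0.0069]
ee_rot: [0.0, 0.708, 0.706, -0.0]
ft_force: [0.2, 0.0, -0.5]
width: 0.0598
grasp_force: 0.0
```

Emit:
{"fn": "jog_arm", "kwargs": {
  "plan": [
    [[0, 0, -1], 0, 6],
    [[0, 0, -3], 0, 6],
    [[0, 0, -5], 0, 6],
    [[0, 0, -7], 0, 6],
    [[0, 0, -9], 0, 6]
  ]
}}

```text
time_s: 10.1
eef_pos: [0.5001, -0.0042, 0.0985]
ee_rot: [0.0, 0.708, 0.706, 0.0]
ft_force: [0.7, 0.1, 0.6]
width: 0.0599
grasp_force: 0.0
```

Emit:
{"fn": "jog_arm", "kwargs": {
  "plan": [
    [[1.5, 0, 0], 0, 6],
    [[3, 0, 0], 0, 6],
    [[4.6, 0, 0], 0, 6],
    [[4.6, 0, 0], 0, 6],
    [[4.6, 0, 0], 0, 6]
  ]
}}

```text
time_s: 10.6
eef_pos: [0.5003, 0.0418, 0.0974]
ee_rot: [0.0, 0.708, 0.706, 0.0]
ft_force: [-0.6, -0.9, 0.3]
width: 0.0599
grasp_force: 0.0
```

Run:
```python
from rig import arm, viewer
import cv2, pickle, numpy as np
from h import *
s=arm.state(); print(s["time_s"],s["eef_pos"],s["width"],s["grasp_force"],s["ft_force"])
d={n:viewer.camera(n) for n in ["wrist","scene"]}; pickle.dump(d,open("w6.pkl","wb"))
a=cv2.resize(d["wrist"]["color"][0:330,130:390],(473,600)); b=cv2.resize(d["scene"]["color"][150:290,250:325],(321,600),interpolation=cv2.INTER_CUBIC)
cv2.imwrite("pics/w6.png",np.hstack([a,b])[:,:,::-1])
```

```text
10.6 [0.50034627 0.04175247 0.09740703] 0.05991486684692952 0.0 [-0.58883546 -0.8782848   0.25682521]
```

View pics/w6.png

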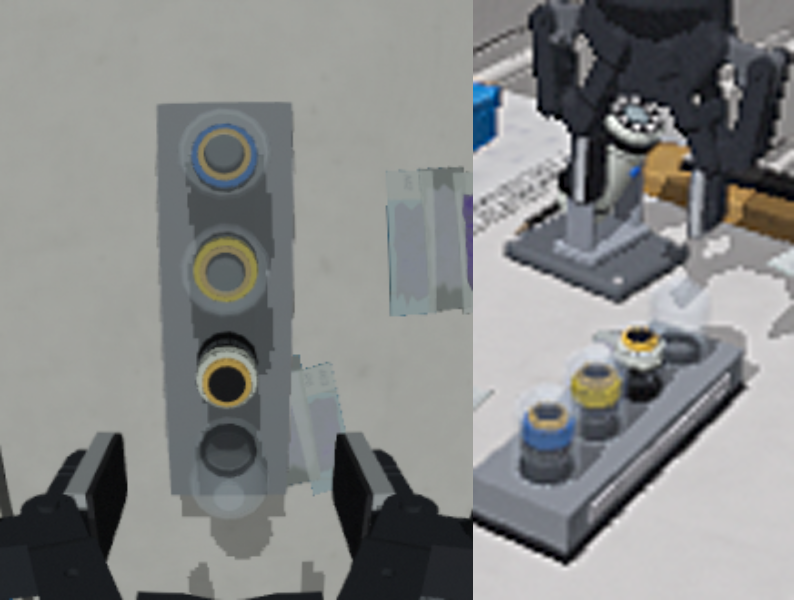

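The cover sits upright around the formerly empty collar: collar at (228,447) with the knob at (229,495) in the wrist view, and the cover at (683,335) in the scene view. The oil objective is uncovered, with its brass ring at (226,383) in the wrist view. Next I measure the fingertip offset and plan the grip height.

Run:
```python
from h import *
import pickle
d=pickle.load(open("w6.pkl","rb"))
W=lambda x,y:(130+x*260/473,y*.55); S=lambda x,y:(250+(x-473)*75/321,150+y*140/600)
for w,s in [((122,434),(708,237)),((340,434),(586,205))]: print(tri([ray(d["wrist"],W(*w),True),ray(d["scene"],S(*s))]))
print("oil thread",plane(d["wrist"],W(226,383),.062,True),"scene",plane(d["scene"],S(640,338),.062),"tri",tri([ray(d["wrist"],W(226,383),True),ray(d["scene"],S(640,338))]))
```

```text
(array([0.46530681, 0.04386284, 0.1301402 ]), [np.float64(0.006210183502068044), np.float64(0.006210183502067948)])
(array([0.53115206, 0.04904256, 0.13394841]), [np.float64(0.0018714932596472984), np.float64(0.001871493259647359)])
oil thread [0.50012501 0.04077081 0.062     ] scene [0.49530083 0.04240963 0.062     ] tri (array([0.49891805, 0.03869413, 0.05867735]), [np.float64(0.001475728115472858), np.float64(0.001475728115472917)])
```

Emit:
{"fn": "jog_arm", "kwargs": {
  "plan": [
    [[-0.1, 0, 3], 0, 5.5],
    [[-0.1, 0, 6], 0, 5],
    [[-0.1, 0, 8], 0, 4.5],
    [[-0.1, 0, 9], 0, 4.5],
    [[-0.1, 0, 9.3], 0, 4.5]
  ]
}}

```text
time_s: 11.2
eef_pos: [0.4993, 0.0403, 0.003]
ee_rot: [-0.001, 0.709, 0.706, -0.001]
ft_force: [-1.0, -1.0, -0.5]
width: 0.0449
grasp_force: 0.0
```

Emit:
{"fn": "jog_arm", "kwargs": {
  "plan": [
    [[0, 0, 0], 0, 4],
    [[0, 0, 0], 0, 3.2],
    [[0, 0, 0], 0, 2.2],
    [[0, 0, 0], 0, 2.2],
    [[0, 0, 0], 0, 2.2]
  ],
  "newtons": 20
}}

```text
time_s: 11.7
eef_pos: [0.5012, 0.0407, 0.005]
ee_rot: [0.001, 0.708, 0.706, 0.001]
ft_force: [-1.4, -0.1, 6.6]
width: 0.0246
grasp_force: 21.1
```

Emit:
{"fn": "jog_arm", "kwargs": {
  "plan": [
    [[0, 0, 0], 0, 2.2],
    [[0, 0, 0], 0, 2.2],
    [[0, 0, 0], 0, 2.2],
    [[0, 0, -0.1], 0, 2.2],
    [[0, 0, -0.2], 0, 2.2]
  ]
}}

```text
time_s: 12.2
eef_pos: [0.5001, 0.0409, 0.0059]
ee_rot: [-0.0, 0.708, 0.706, 0.0]
ft_force: [-0.2, 0.3, -0.4]
width: 0.0241
grasp_force: 20.6
```

Emit:
{"fn": "jog_arm", "kwargs": {
  "plan": [
    [[0, 0, -1], 0, 2.2],
    [[0, 0, -2.2], 0, 2.2],
    [[0, 0, -3.6], 0, 2.2],
    [[0, 0, -5], 0, 2.2],
    [[0, 0, -6], 0, 2.2]
  ]
}}

```text
time_s: 12.7
eef_pos: [0.5011, 0.0408, 0.0678]
ee_rot: [0.001, 0.708, 0.706, 0.001]
ft_force: [-0.2, 0.4, -0.3]
width: 0.0243
grasp_force: 20.6
```

Emit:
{"fn": "jog_arm", "kwargs": {
  "plan": [
    [[0, 1.5, 0], -7, 2.2],
    [[0, 3, 0], -14, 2.2],
    [[0, 4.5, 0], -21, 2.2],
    [[0, 5.5, 0], -28, 2.2],
    [[0, 6.0, 0], -35, 2.2]
  ]
}}

```text
time_s: 13.2
eef_pos: [0.5616, 0.0405, 0.0666]
ee_rot: [0.001, 0.461, 0.887, 0.0]
ft_force: [0.9, 0.6, -0.9]
width: 0.0243
grasp_force: 20.6
```

Emit:
{"fn": "jog_arm", "kwargs": {
  "plan": [
    [[0, 0, 0], -8, 2.2],
    [[0, 0, 0], -16, 2.2],
    [[0, 0, 0], -24, 2.2],
    [[0, 0, 0], -32, 2.2],
    [[0, 0, 0], -40, 2.2]
  ]
}}

```text
time_s: 13.7
eef_pos: [0.5603, 0.0406, 0.0665]
ee_rot: [0.0, 0.13, 0.992, -0.0]
ft_force: [0.1, 0.3, -0.1]
width: 0.0243
grasp_force: 20.6
```

Emit:
{"fn": "jog_arm", "kwargs": {
  "plan": [
    [[0, 0, 0], -8, 2.2],
    [[0, 0, 0], -15, 2.2],
    [[0, 0, 0], -15, 2.2],
    [[0, 0, 0], -15, 2.2],
    [[0, 0, 0], -15, 2.2]
  ]
}}

```text
time_s: 14.2
eef_pos: [0.5602, 0.0406, 0.0661]
ee_rot: [0.0, 0.003, 1.0, -0.0]
ft_force: [0.9, -0.7, -1.7]
width: 0.0244
grasp_force: 20.6
```

Run:
```python
from rig import arm, viewer
import cv2, pickle, numpy as np
from h import *
s=arm.state(); print(s["time_s"],s["eef_pos"],s["ee_rot"],s["width"],s["grasp_force"],s["ft_force"],s["torque"],s["qpos"])
d={n:viewer.camera(n) for n in ["wrist","scene","top"]}; pickle.dump(d,open("w7.pkl","wb"))
def blobs(n,lo,hi,mn=12):
    hsv=cv2.cvtColor(d[n]["color"],cv2.COLOR_RGB2HSV); m=cv2.inRange(hsv,lo,hi)
    k,l,st,cc=cv2.connectedComponentsWithStats(m)
    return [(a.round(1).tolist(),b.tolist()) for a,b in zip(cc[1:],st[1:]) if b[4]>=mn]
print(blobs("wrist",(10,90,90),(28,255,255)))
print([b for b in blobs("scene",(10,90,90),(28,255,255),6) if 230<b[0][0]<330 and 150<b[0][1]<260])
p=s["eef_pos"]; print("expected thread px wrist/scene",proj(d["wrist"],p+[0,0,.056],True),proj(d["scene"],p+[0,0,.056]),"nose",proj(d["wrist"],p+[0,0,.005],True),proj(d["scene"],p+[0,0,.005]))
```

```text
14.2 [0.56023366 0.04056447 0.06609893] [ 8.28461466e-05  2.71829377e-03  9.99996301e-01 -5.22184283e-05] 0.0244336150014311 20.595832765102386 [ 0.90290512 -0.74241196 -1.71230233] [ 0.05027197 -0.01910165 -0.03720626] [-4.05931201e-02  4.24625996e-01 -2.04925988e-01  9.41074815e-01
 -9.80878919e-05 -3.51565341e-02]
[([4.4, 174.9], [0, 13, 27, 280, 1828]), ([322.8, 127.3], [307, 109, 41, 41, 438]), ([255.6, 267.6], [234, 251, 44, 41, 606]), ([509.2, 325.7], [506, 323, 6, 5, 18]), ([491.9, 366.6], [474, 344, 38, 40, 550]), ([472.2, 377.6], [470, 370, 5, 14, 41])]
[([270.1, 198.4], [269, 196, 3, 5, 9]), ([278.1, 241.3], [273, 237, 11, 8, 54]), ([264.9, 247.9], [263, 246, 5, 4, 7])]
expected thread px wrist/scene [255.98480765 271.76154291] [266.76225038 197.9188307 ] nose [255.90162549 229.26254119] [266.15132263 217.0473644 ]
```

```bash
cat > lamps.py <<'E'
from h import *
def lamps(c,pred,win,thr=170,sc=6):
    g=c["color"].min(2); x0,y0=(np.array(pred)-win).astype(int).clip(0); p=g[y0:y0+2*win,x0:x0+2*win]
    p=cv2.resize(p,None,fx=sc,fy=sc,interpolation=cv2.INTER_CUBIC)
    bg=cv2.medianBlur(p,31); m=((p>thr)).astype(np.uint8)
    k,l,st,cc=cv2.connectedComponentsWithStats(m)
    return [((a/sc+[x0,y0]).round(2).tolist(),round(b[4]/sc**2,1)) for a,b in zip(cc[1:],st[1:]) if b[4]>.5*sc**2]
E
python3 - <<'E'
from lamps import *
import pickle
d=pickle.load(open("w7.pkl","rb")); G=[.598,-.121,.116]
for n in d: 
    p=proj(d[n],G,n=="wrist"); print(n,p.round(1))
    if (p>0).all() and p[0]<512 and p[1]<384:
        for thr in ((120,150,180,205)): print(thr,lamps(d[n],p,16 if n!="wrist" else 36,thr))
E
```

```text
wrist [ 19.8 298.7]
120 [([34.24, 265.98], np.float64(79.0)), ([23.92, 281.32], np.float64(19.9)), ([14.4, 283.8], np.float64(18.9)), ([33.35, 290.0], np.float64(22.2)), ([19.88, 322.44], np.float64(741.6)), ([65.01, 311.2], np.float64(320.2)), ([21.47, 289.82], np.float64(0.6)), ([24.76, 290.78], np.float64(0.8)), ([26.09, 291.78], np.float64(0.7)), ([10.23, 295.58], np.float64(18.3)), ([28.04, 294.03], np.float64(0.7)), ([16.79, 294.79], np.float64(1.0)), ([42.74, 295.87], np.float64(1.0)), ([29.06, 296.07], np.float64(0.8)), ([30.01, 299.78], np.float64(1.8)), ([43.75, 301.57], np.float64(2.2)), ([16.79, 301.23], np.float64(1.1)), ([37.09, 305.01], np.float64(22.6)), ([30.04, 305.11], np.float64(1.5)), ([17.79, 304.53], np.float64(0.9)), ([43.78, 308.33], np.float64(4.6)), ([13.68, 309.86], np.float64(17.9)), ([29.02, 308.21], np.float64(0.8)), ([22.8, 310.02], np.float64(0.9)), ([42.78, 314.87], np.float64(1.4)), ([32.55, 316.9], np.float64(20.9)), ([22.86, 318.82], np.float64(18.9)), ([41.83, 317.65], np.float64(1.2)), ([40.81, 319.59], np.float64(1.5)), ([43.2, 323.94], np.floa
[... 1385 characters left out ...]
 172.1], np.float64(0.6)), ([300.61, 175.59], np.float64(8.9)), ([280.05, 188.35], np.float64(4.4))]
205 [([286.67, 170.85], np.float64(0.9)), ([301.05, 175.05], np.float64(1.4)), ([279.62, 186.73], np.float64(0.8))]
top [329.9 178.9]
120 [([321.33, 165.22], np.float64(1.1)), ([321.35, 168.03], np.float64(4.4)), ([328.32, 169.01], np.float64(10.6)), ([330.83, 172.15], np.float64(1.1)), ([325.42, 173.67], np.float64(0.7)), ([335.17, 174.5], np.float64(0.6)), ([322.92, 178.13], np.float64(1.7)), ([336.83, 179.35], np.float64(1.1)), ([324.33, 183.08], np.float64(0.6)), ([334.04, 184.02], np.float64(1.5)), ([329.0, 185.44], np.float64(0.9))]
150 [([326.2, 169.44], np.float64(0.9))]
180 []
205 []
```

```bash
cat >> lamps.py <<'E'
def fit(c1,l1,f1,c2,l2,f2):
    l1,l2=[np.array(a) for a in (l1,l2)]
    o=lambda l:l[np.argsort(np.arctan2(*(l-l.mean(0)).T[::-1]))]
    l1,l2=o(l1),o(l2); best=None
    # common shift between the calibrations removed on the ring centre
    for k in range(8):
        R=[tri([ray(c1,a,f1),ray(c2,b,f2)]) for a,b in zip(l1,np.roll(l2,k,0))]
        P=np.array([r[0] for r in R]); C=P.mean(0); U,S,V=np.linalg.svd(P-C); n=V[2]*np.sign(V[2][2])
        rad=np.linalg.norm(P-C,axis=1); e=rad.std()+S[2]
        if best is None or e<best[0]: best=(e,C,n,rad,S,np.mean([r[1][0] for r in R]))
    return best
E
python3 - <<'E'
from lamps import *
import pickle
d=pickle.load(open("w7.pkl","rb"))
w=[(23.92,281.32),(14.4,283.8),(33.35,290.0),(10.23,295.58),(37.09,305.01),(13.68,309.86),(32.55,316.9),(22.86,318.82)]
t=[(330.83,172.15),(325.42,173.67),(335.17,174.5),(322.92,178.13),(336.83,179.35),(324.33,183.08),(334.04,184.02),(329.0,185.44)]
e,C,n,rad,S,res=fit(d["wrist"],w,True,d["top"],t,False)
print(e,C.round(4),n.round(3),"tilt",np.arccos(n[2]),"az",np.degrees(np.arctan2(n[1],n[0])),rad.round(4),S,res)
print("barrel mid",C-.045*n,"focus",C+.045*n)
print("scene px of C",proj(d["scene"],C))
E
```

```text
0.0006260442865250216 [ 0.5995 -0.1208  0.114 ] [-0.479  0.055  0.876] tilt 0.5032140662200242 az 173.4442208047244 [0.0138 0.0136 0.0136 0.0135 0.0135 0.0137 0.0136 0.0133] [0.02727715 0.02696488 0.00048896] 0.0009691044797119251
barrel mid [ 0.62103333 -0.12322832  0.07458945] focus [ 0.5779152  -0.1182731   0.15343279]
scene px of C [286.89934124 176.48472529]
```

The lamp-ring fit is consistent: middle of the barrel at z=0.0746 (given 0.075), tilt 0.503 rad, azimuth 173.4°. The tool can't tilt, so I'll swivel the objective between the pads by pressing its nose sideways against the far top edge of the fixed stand block.

Emit:
{"fn": "jog_arm", "kwargs": {
  "plan": [
    [[0, 0, 1.5], 0, 2.2],
    [[0, 0, 3], 0, 2.2],
    [[0, 0, 4.5], 0, 2.2],
    [[0, 0, 5.3], 0, 2.2],
    [[0, 0, 5.3], 0, 2.2]
  ]
}}

```text
time_s: 14.85
eef_pos: [0.5589, 0.0406, 0.0117]
ee_rot: [-0.001, 0.002, 1.0, 0.0]
ft_force: [-0.2, 0.6, -1.1]
width: 0.0243
grasp_force: 20.6
```

Emit:
{"fn": "jog_arm", "kwargs": {
  "plan": [
    [[0.5, 0, 0], 0, 2.2],
    [[1.0, 0, 0], 0, 2.2],
    [[1.4, 0, 0], 0, 2.2],
    [[1.6, 0, 0], 0, 2.2],
    [[1.6, 0, 0], 0, 2.2]
  ]
}}

```text
time_s: 15.35
eef_pos: [0.5439, 0.0407, 0.0132]
ee_rot: [0.0, 0.002, 1.0, -0.0]
ft_force: [0.6, 0.3, -0.4]
width: 0.0244
grasp_force: 20.6
```

Emit:
{"fn": "jog_arm", "kwargs": {
  "plan": [
    [[0.1, 0, 0], 0, 2.2],
    [[0.2, 0, 0], 0, 2.2],
    [[0.3, 0, 0], 0, 2.2],
    [[0.4, 0, 0], 0, 2.2],
    [[0.5, 0, 0], 0, 2.2]
  ]
}}

```text
time_s: 15.85
eef_pos: [0.5391, 0.0406, 0.0128]
ee_rot: [-0.0, 0.002, 1.0, -0.0]
ft_force: [0.5, 1.2, -1.7]
width: 0.0236
grasp_force: 20.6
```

Emit:
{"fn": "jog_arm", "kwargs": {
  "plan": [
    [[0.15, 0, 0], 0, 2.2],
    [[0.3, 0, 0], 0, 2.2],
    [[0.45, 0, 0], 0, 2.2],
    [[0.6, 0, 0], 0, 2.2],
    [[0.6, 0, 0], 0, 2.2]
  ]
}}

```text
time_s: 16.35
eef_pos: [0.5357, 0.0406, 0.0139]
ee_rot: [0.002, 0.002, 1.0, -0.0]
ft_force: [5.5, -0.2, -0.8]
width: 0.0247
grasp_force: 20.6
```

```bash
cat > obj.py <<'E'
from rig import arm, viewer
from lamps import *
def brass(c,p,win):
    hsv=cv2.cvtColor(c["color"],cv2.COLOR_RGB2HSV); m=cv2.inRange(hsv,(10,90,90),(28,255,255))
    M=np.zeros_like(m); x,y=np.array(p).astype(int); M[max(0,y-win):y+win,max(0,x-win):x+win]=255; m&=M
    k,l,st,cc=cv2.connectedComponentsWithStats(m)
    i=1+np.argmax(st[1:,4]) if k>1 else None
    if i is None: return None
    cs=np.argwhere(l==i)[:,::-1].astype(np.float32); el=cv2.fitEllipse(cv2.convexHull(cs))
    return st[i].tolist(),np.round(cc[i],2).tolist(),[np.round(e,2).tolist() for e in el]
def look(name=None):
    import pickle
    s=arm.state(); d={n:viewer.camera(n) for n in ["wrist","top","scene"]}
    if name: pickle.dump((s,d),open(name,"wb"))
    return s,d
E
python3 - <<'E'
from obj import *
import pickle
d7=pickle.load(open("w7.pkl","rb")); print("before",brass(d7["wrist"],(256,268),40))
s,d=look("w8.pkl"); print(s["time_s"],s["eef_pos"],s["ft_force"],s["torque"],s["grasp_force"])
print("now",brass(d["wrist"],(256,268),45))
p=s["eef_pos"]
print("if vertical",proj(d["wrist"],p+[0,0,.056],True),"tilt .3 about .042",proj(d["wrist"],p+[-.014*np.sin(.3),0,.042+.014*np.cos(.3)],True))
E
```

```text
before ([234, 251, 44, 41, 606], [255.56, 267.61], [[255.65, 271.17], [39.95, 43.93], 91.51])
16.35 [0.53572818 0.04064019 0.01385088] [ 5.4764884  -0.18991873 -0.82400759] [-0.00686027 -1.0851434  -0.01199922] 20.578761398792267
now ([234, 251, 44, 41, 610], [255.6, 267.39], [[255.68, 270.79], [40.5, 43.86], 88.16])
if vertical [256.05904668 272.29154443] tilt .3 about .042 [256.02606313 263.8529057 ]
```

Emit:
{"fn": "jog_arm", "kwargs": {
  "plan": [
    [[0.1, 0, 0], 0, 2.2],
    [[0.2, 0, 0], 0, 2.2],
    [[0.3, 0, 0], 0, 2.2],
    [[0.4, 0, 0], 0, 2.2],
    [[0.5, 0, 0], 0, 2.2]
  ]
}}

```text
time_s: 17.0
eef_pos: [0.5315, 0.0407, 0.0143]
ee_rot: [0.003, 0.002, 1.0, 0.0]
ft_force: [6.1, 1.4, 0.5]
width: 0.0241
grasp_force: 20.7
```

Run:
```python
from obj import *
s,d=look("w9.pkl"); print(s["time_s"],s["eef_pos"],s["ee_rot"],s["ft_force"],s["torque"],s["grasp_force"],s["width"])
print("now",brass(d["wrist"],(256,268),45))
```

```text
17.0 [0.53151267 0.0406855  0.01425846] [3.01556049e-03 1.83335715e-03 9.99993772e-01 2.56779288e-05] [6.12077738 1.43376612 0.53166351] [ 0.0692287  -1.29420047 -0.03834615] 20.702311992645264 0.024066440015254438
now ([234, 251, 44, 41, 608], [255.73, 268.46], [[255.78, 271.18], [41.69, 43.66], 86.45])
```

The nose is against the edge and the objective is pivoting: the thread ring's ellipse changed by 7.4° with a 6 N push. I'll continue, slightly lower.

Emit:
{"fn": "jog_arm", "kwargs": {
  "plan": [
    [[0.1, 0, 0.15], 0, 2.2],
    [[0.2, 0, 0.3], 0, 2.2],
    [[0.3, 0, 0.45], 0, 2.2],
    [[0.4, 0, 0.6], 0, 2.2],
    [[0.5, 0, 0.6], 0, 2.2]
  ]
}}

```text
time_s: 17.65
eef_pos: [0.5322, 0.0405, 0.0118]
ee_rot: [0.008, 0.002, 1.0, -0.0]
ft_force: [8.5, 0.4, 13.3]
width: 0.024
grasp_force: 21.9
```

Run:
```python
from obj import *
s,d=look("w10.pkl"); print(s["time_s"],s["eef_pos"],s["ee_rot"],s["ft_force"],s["torque"],s["grasp_force"],s["width"])
print("now",brass(d["wrist"],(256,268),45))
```

```text
17.65 [0.53224107 0.04052582 0.01178085] [ 8.28362138e-03  1.86664816e-03  9.99963946e-01 -6.40799740e-05] [ 8.51811248  0.37226801 13.30297966] [ 0.15700343 -1.98587632 -0.00542309] 21.89617395401001 0.023975035532777314
now ([234, 251, 44, 42, 613], [255.5, 268.76], [[255.72, 271.42], [41.83, 43.67], 84.4])
```

Emit:
{"fn": "jog_arm", "kwargs": {
  "plan": [
    [[0, 0, -0.2], 0, 2.2],
    [[0, 0, -0.4], 0, 2.2],
    [[0, 0, -0.6], 0, 2.2],
    [[0, 0, -0.8], 0, 2.2],
    [[0, 0, -0.8], 0, 2.2]
  ]
}}

```text
time_s: 18.3
eef_pos: [0.5252, 0.0406, 0.0161]
ee_rot: [0.002, 0.002, 1.0, -0.0]
ft_force: [3.8, 0.2, 4.2]
width: 0.024
grasp_force: 21.3
```

Run:
```python
from obj import *
s,d=look("w11.pkl"); print(s["time_s"],s["eef_pos"],s["ee_rot"],s["ft_force"],s["torque"],s["grasp_force"],s["width"])
print("now",brass(d["wrist"],(256,268),45))
# barrel white ring / nose in scene: difference picture box between w11 scene and start scene around gripper is messy; skip
```

```text
18.3 [0.52522882 0.0405645  0.01612183] [ 1.88912929e-03  1.89908205e-03  9.99996401e-01 -1.50662234e-04] [3.81166089 0.15936948 4.18027226] [-0.07007789 -0.99281591  0.00510167] 21.301219761371613 0.02402192467451631
now ([234, 251, 44, 43, 612], [255.8, 269.91], [[255.82, 272.04], [42.58, 43.53], 78.28])
```

Emit:
{"fn": "jog_arm", "kwargs": {
  "plan": [
    [[0.1, 0, 0.05], 0, 2.2],
    [[0.2, 0, 0.1], 0, 2.2],
    [[0.3, 0, 0.1], 0, 2.2],
    [[0.4, 0, 0.1], 0, 2.2],
    [[0.5, 0, 0.1], 0, 2.2]
  ]
}}

```text
time_s: 18.95
eef_pos: [0.5204, 0.0407, 0.0151]
ee_rot: [0.002, 0.002, 1.0, -0.0]
ft_force: [5.6, -1.3, 5.1]
width: 0.0246
grasp_force: 22.0
```

Run:
```python
from obj import *
s,d=look("w12.pkl"); print(s["time_s"],s["eef_pos"],s["ee_rot"],s["ft_force"],s["torque"],s["grasp_force"],s["width"])
print("now",brass(d["wrist"],(256,268),45))
```

```text
18.95 [0.52044203 0.04065241 0.01507609] [ 2.11743508e-03  1.84014786e-03  9.99996059e-01 -1.06704994e-04] [ 5.62013415 -1.30579452  5.1323518 ] [ 0.00776381 -1.37204268  0.03544673] 21.956635415554047 0.024570973047692284
now ([234, 251, 44, 44, 618], [255.56, 271.09], [[255.68, 272.51], [43.07, 43.59], 89.57])
```

Run:
```python
import pickle,numpy as np
from h import *
a=pickle.load(open("w7.pkl","rb"))["wrist"]; b=pickle.load(open("w12.pkl","rb"))[1]["wrist"]
for c in (a,b):
    col=c["color"][:,253:259].astype(int).mean(1)
    print([f"{v}:"+",".join(str(int(x)) for x in col[v]) for v in range(222,312,1)])
```

```text
['222:173,175,170', '223:173,175,169', '224:93,94,91', '225:23,24,24', '226:58,59,60', '227:63,63,63', '228:15,16,17', '229:47,50,52', '230:47,50,53', '231:42,45,48', '232:46,49,51', '233:56,59,61', '234:55,59,62', '235:23,25,26', '236:16,16,17', '237:49,51,49', '238:92,97,91', '239:92,97,91', '240:93,99,92', '241:96,100,94', '242:97,102,96', '243:103,108,102', '244:103,108,102', '245:112,118,111', '246:168,176,167', '247:178,186,177', '248:178,186,177', '249:179,186,176', '250:157,163,152', '251:114,106,82', '252:108,89,43', '253:104,85,42', '254:110,91,45', '255:108,89,44', '256:126,105,52', '257:134,111,55', '258:133,111,55', '259:127,105,52', '260:54,44,25', '261:19,19,20', '262:20,20,21', '263:19,19,20', '264:19,19,20', '265:19,20,21', '266:20,20,21', '267:19,19,21', '268:18,19,20', '269:19,20,21', '270:20,20,21', '271:19,20,21', '272:20,21,21', '273:19,20,21', '274:19,20,21', '275:19,20,21', '276:19,21,21', '277:19,20,20', '278:19,20,20', '279:20,20,21', '280:19,20,21', '281:19,20,21', '282:19,19,21', '283:19,20,21', '284:19,20,21', '285:19,20,21', '286:20,20,21', '287:19,20,21
[... 1298 characters left out ...]
, '272:27,28,29', '273:27,28,29', '274:27,28,29', '275:28,28,29', '276:26,27,29', '277:26,27,28', '278:27,28,29', '279:26,27,27', '280:27,27,28', '281:27,27,28', '282:27,27,28', '283:26,27,27', '284:26,26,28', '285:26,26,27', '286:26,26,27', '287:26,26,28', '288:26,27,28', '289:26,27,28', '290:99,83,46', '291:144,120,62', '292:144,121,62', '293:143,119,61', '294:139,128,95', '295:136,140,128', '296:136,143,135', '297:162,165,159', '298:179,181,176', '299:179,180,176', '300:179,180,175', '301:179,181,175', '302:180,182,176', '303:181,182,176', '304:181,182,177', '305:181,182,177', '306:180,182,176', '307:179,181,176', '308:179,180,175', '309:179,180,176', '310:179,180,175', '311:179,180,175']
```

```bash
cat > tilt.py <<'E'
from h import *
from scipy.optimize import least_squares
def pts(q,hd,y):
    # q = tilt, offset of thread-end centre along tool x from TCP (mm), height (mm); returns 4 world-offset points
    t,px,pz=q; out=[]
    for z,s in ((51,-10),(51,10),(46,-13),(46,13)):
        a=px+(z-51)*np.sin(t)+s*np.cos(t); b=pz+(z-51)*np.cos(t)-s*np.sin(t)
        out.append(np.array([a*np.cos(hd),a*np.sin(hd)+0,b])/1000)
    return out
def solve(c,eef,hd,v):  # v: rows of edges (thread lower, thread upper, barrel lower, barrel upper), None if hidden
    def r(q): return [proj(c,eef+p,True)[1]-m for p,m in zip(pts(q,hd,0),v) if m is not None]
    x=least_squares(r,[.3,0,56]); return x.x,np.abs(x.fun).max()
E
python3 - <<'E'
from tilt import *
import pickle
c=pickle.load(open("w7.pkl","rb"))["wrist"]
print("w7",solve(c,np.array([.56023,.04056,.0661]),np.pi,[291.2,255.6,None,245.7]))
s,d=pickle.load(open("w12.pkl","rb"))
print("w12",solve(d["wrist"],s["eef_pos"],np.pi,[294.0,252.6,297.1,244.9]))
E
```

```text
w7 (array([ 4.45123683e-02, -5.53699911e+00,  4.88493400e+01]), np.float64(8.384404281969182e-12))
w12 (array([ 0.33736596, -1.77243444, 54.36691318]), np.float64(0.04022228864909039))
```

Emit:
{"fn": "jog_arm", "kwargs": {
  "plan": [
    [[-0.4, 0, 0], 0, 2.2],
    [[-0.9, 0, 0], 0, 2.2],
    [[-0.9, 0, 0.3], 0, 2.2],
    [[-0.9, 0, 0.6], 0, 2.2],
    [[-0.9, 0, 0.6], 0, 2.2]
  ]
}}

```text
time_s: 19.6
eef_pos: [0.5266, 0.0407, 0.007]
ee_rot: [-0.001, 0.002, 1.0, 0.0]
ft_force: [3.0, 0.5, -1.3]
width: 0.0245
grasp_force: 21.5
```

Emit:
{"fn": "jog_arm", "kwargs": {
  "plan": [
    [[0.3, 0, 0], 0, 2.2],
    [[0.5, 0, 0], 0, 2.2],
    [[0.7, 0, 0], 0, 2.2],
    [[0.9, 0, 0], 0, 2.2],
    [[1.0, 0, 0], 0, 2.2]
  ]
}}

```text
time_s: 20.1
eef_pos: [0.5202, 0.0407, 0.0088]
ee_rot: [0.003, 0.002, 1.0, -0.0]
ft_force: [5.3, -0.4, -1.2]
width: 0.0242
grasp_force: 20.8
```

```bash
cat > edges.py <<'E'
from obj import *
def edges(c):
    col=c["color"][:,253:259].astype(float).mean(1); br=(col[:,0]-col[:,2])/(col.sum(1)+1); g=col.mean(1)
    for v in range(236,304): pass
    return " ".join(f"{v}:{int(g[v])}/{int(100*br[v])}" for v in list(range(234,262))+list(range(284,304)))
E
python3 - <<'E'
from edges import *
s,d=look("w13.pkl"); print(s["time_s"],s["eef_pos"],s["ee_rot"],s["ft_force"],s["torque"],s["grasp_force"],s["width"])
print(brass(d["wrist"],(256,268),45)); print(edges(d["wrist"]))
E
```

```text
20.1 [0.52015099 0.04065371 0.00883203] [ 2.75523001e-03  1.85187879e-03  9.99994489e-01 -4.15782507e-05] [ 5.29673474 -0.42254931 -1.1908161 ] [-0.02127205 -1.30162294 -0.01838532] 20.782131850719452 0.02420976979789449
([234, 252, 44, 43, 592], [255.63, 272.66], [[255.72, 272.81], [42.55, 43.53], 84.6])
234:88/-2 235:87/-2 236:87/-2 237:88/-2 238:88/-2 239:88/-2 240:88/-2 241:87/-2 242:87/-2 243:88/-2 244:87/-2 245:88/-1 246:111/0 247:137/0 248:137/0 249:137/0 250:137/0 251:122/7 252:101/25 253:107/25 254:110/25 255:110/25 256:82/23 257:41/11 258:28/-1 259:28/-1 260:28/-2 261:28/-1 284:29/-2 285:29/-1 286:29/-1 287:29/-1 288:29/-2 289:29/-1 290:103/24 291:115/24 292:115/24 293:112/24 294:116/16 295:133/3 296:138/0 297:139/0 298:134/0 299:168/0 300:180/0 301:180/0 302:180/0 303:180/0
```

Emit:
{"fn": "jog_arm", "kwargs": {
  "plan": [
    [[0.1, 0, 0], 0, 2.2],
    [[0.2, 0, 0], 0, 2.2],
    [[0.3, 0, 0], 0, 2.2],
    [[0.4, 0, 0], 0, 2.2],
    [[0.4, 0, 0], 0, 2.2]
  ]
}}

```text
time_s: 20.75
eef_pos: [0.5151, 0.0407, 0.0086]
ee_rot: [0.002, 0.002, 1.0, -0.0]
ft_force: [4.2, 0.7, -0.6]
width: 0.0244
grasp_force: 19.6
```

Run:
```python
from edges import *
from tilt import *
import pickle
s,d=pickle.load(open("w13.pkl","rb")); print("w13",solve(d["wrist"],s["eef_pos"],np.pi,[294.4,251.7,298.4,245.9]))
s,d=look("w14.pkl"); print(s["time_s"],s["eef_pos"],s["ee_rot"],s["ft_force"],s["torque"],s["grasp_force"],s["width"])
print(brass(d["wrist"],(256,268),45)); print(edges(d["wrist"]))
```

```text
w13 (array([ 0.46609956, -1.63219017, 54.03552385]), np.float64(0.25902167603942416))
20.75 [0.51511245 0.04066371 0.00863858] [ 1.83635602e-03  1.88913167e-03  9.99996526e-01 -8.77298550e-05] [ 4.17713644  0.7383906  -0.64509523] [ 0.03185329 -1.1504283   0.04043722] 19.633732438087463 0.024433416454050123
([235, 251, 43, 43, 572], [255.61, 272.82], [[255.77, 272.35], [42.6, 43.23], 80.36])
234:72/-2 235:24/-3 236:10/-3 237:12/0 238:23/-2 239:23/-2 240:36/-2 241:72/-2 242:87/-2 243:87/-2 244:87/-2 245:87/-2 246:89/-1 247:108/0 248:129/0 249:129/0 250:124/3 251:105/13 252:94/25 253:98/25 254:98/25 255:82/25 256:45/19 257:22/-2 258:22/-1 259:22/-2 260:21/-2 261:21/-2 284:24/-2 285:24/-2 286:23/-2 287:23/-3 288:23/-1 289:85/24 290:104/25 291:104/25 292:105/25 293:104/24 294:120/7 295:131/0 296:131/0 297:131/0 298:131/0 299:110/0 300:167/0 301:178/0 302:179/0 303:179/0
```

Run:
```python
from tilt import *
import pickle
s,d=pickle.load(open("w14.pkl","rb"))
for v in ([293.8,250.9,299.2,246.9],[293.6,251.1,299.3,247.1],[294.0,250.7,299.0,246.7]): print("w14",solve(d["wrist"],s["eef_pos"],np.pi,v))
```

```text
w14 (array([ 0.60556167, -1.46584954, 53.59920118]), np.float64(0.3665884257017922))
w14 (array([ 0.61955047, -1.75654108, 53.09832608]), np.float64(0.2730111238635686))
w14 (array([ 0.58733242, -1.26479798, 53.95714816]), np.float64(0.48417742165861455))
```

Emit:
{"fn": "jog_arm", "kwargs": {
  "plan": [
    [[-1, 0, 0], 0, 2.2],
    [[-2, 0, 0], 0, 2.2],
    [[-3, 0, -1], 0, 2.2],
    [[-4, 0, -4], 0, 2.2],
    [[-4, 0, -7], 0, 2.2]
  ]
}}

```text
time_s: 21.4
eef_pos: [0.5529, 0.0406, 0.0773]
ee_rot: [-0.002, 0.002, 1.0, 0.0]
ft_force: [0.1, 0.6, -0.8]
width: 0.0242
grasp_force: 19.8
```

Emit:
{"fn": "jog_arm", "kwargs": {
  "plan": [
    [[-1, 0, -2], 0, 2.2],
    [[-1, 0, -3], 0, 2.2],
    [[-1, 0, -3], 0, 2.2],
    [[-1, 0, -3], 0, 2.2],
    [[-1, 0, -3], 0, 2.2]
  ]
}}

```text
time_s: 21.9
eef_pos: [0.5614, 0.0407, 0.1061]
ee_rot: [-0.002, 0.002, 1.0, 0.0]
ft_force: [-0.2, 0.3, -1.8]
width: 0.0243
grasp_force: 19.8
```

Run:
```python
from edges import *
from tilt import *
import pickle
s,d=look("w15.pkl"); print(s["time_s"],s["eef_pos"],s["ee_rot"],s["ft_force"],s["torque"],s["grasp_force"],s["width"])
print(edges(d["wrist"]))
# dark/bright silhouette of the nose in scene: print small gray patch around predicted nose
p=s["eef_pos"]; 
for t in (.45,.55,.65):
    P=p+[0.0015,0,.055]; a=np.array([np.sin(t),0,-np.cos(t)]); print(t,"thread",proj(d["scene"],P).round(1),"nose",proj(d["scene"],P+.051*a).round(1))
c=proj(d["scene"],p+[.015,0,.02]).astype(int); g=d["scene"]["color"].mean(2).astype(int)
x,y=c; print(x,y); print("\n".join(" ".join(f"{q:3d}" for q in r) for r in g[y-16:y+14,x-16:x+14]))
```

```text
21.9 [0.5614025  0.04065824 0.10611541] [-1.83909890e-03  1.84162102e-03  9.99996613e-01  2.16755977e-05] [-0.1739502   0.28672555 -1.84338296] [ 0.05332034  0.01204514 -0.03066877] 19.805425107479095 0.024263428108810766
234:167/0 235:167/0 236:167/0 237:167/0 238:167/0 239:168/0 240:168/0 241:168/0 242:168/0 243:168/0 244:169/0 245:168/0 246:162/0 247:134/0 248:111/0 249:120/0 250:121/0 251:112/4 252:94/17 253:89/26 254:92/26 255:92/26 256:74/25 257:38/18 258:20/-2 259:20/-2 260:20/-1 261:20/-2 284:22/-2 285:22/-2 286:21/-2 287:22/-1 288:22/-2 289:22/-2 290:80/24 291:98/25 292:98/26 293:99/25 294:96/24 295:115/4 296:123/0 297:123/0 298:123/0 299:121/0 300:129/0 301:168/0 302:170/0 303:170/0
0.45 thread [266.3 182.4] nose [258.  197.8]
0.55 thread [266.3 182.4] nose [256.4 196.4]
0.65 thread [266.3 182.4] nose [255.  194.9]
261 194
 57  57  62  68  81  73  68  66  61  57 134 213  60  71  30  35  35  30  34  31  29  36  30  26  21  21  27  24  19  36
 63  68  91  52  68  66  62  63  66  58 130 221 205 203   4  24  33  35  31  26  23  24  28  50  16  19  21  27  27  48
 63  72  70  64
[... 2644 characters left out ...]
 178 178 183 158 206 201 206 205 205 208 206 168 105  34 116 166  98 117  97  97  97 103 138 133 131
142 164 154 172 148 183 141 144 204 207 206 205 204 206 206 172 109  97  65 117 118 101 101 101 101  98 106 135 134 132
167 218 203 157 142 146 204 201 206 203 203 203 205 206 185 106 118 105  97 102 102 101 103 103 101  96 104 133 132 129
171 170 158 111 205 202 207 205 205 203 203 205 210 213 200 173 125  98 101 103 103 101 101 100  97  98 117 131 130 131
189 165 203 199 207 204 204 203 203 203 205 204 178 128 132 114  99 100 104 104 104 100 102 108 154 184 128 128 129 132
146 204 206 204 204 203 202 203 202 202 205 202 140  90 106 105 102 101 102 100 103 100 101 106 146 175 168 148 133 127
```

Run:
```python
from tilt import *
import pickle
s,d=pickle.load(open("w15.pkl","rb"))
for v in ([294.6,251.9,300.1,247.0],[294.7,252.2,300.3,246.8]): print("w15",solve(d["wrist"],s["eef_pos"],np.pi,v))
c=pickle.load(open("w7.pkl","rb"))["wrist"]; e=np.array([.56023,.04056,.0661])
def fix(c,eef,v,pz,zr=None):
    r=lambda q:[proj(c,eef+p,True)[1]-m for p,m in zip(pts([q[0],q[1],pz],np.pi,0),v) if m is not None]
    x=least_squares(r,[.3,0]); return x.x.round(3),np.abs(x.fun).max().round(2)
for pz in (52,54,56): print(pz,"w7",fix(c,e,[291.2,255.6,None,245.7],pz),"w15",fix(d["wrist"],s["eef_pos"],[294.6,251.9,300.1,247.0],pz))
from lamps import *
w=d["wrist"]; G=[.5995,-.1208,.114]; p=proj(w,G,True); print(p); print(lamps(w,p,40,120))
```

```text
w15 (array([ 0.56537241, -1.83790603, 54.54182409]), np.float64(0.10637846111518456))
w15 (array([ 0.54811108, -1.75687857, 54.88479464]), np.float64(0.051982421806741286))
52 w7 (array([-3.000e-03, -3.774e+00]), np.float64(0.37)) w15 (array([ 0.562, -3.357]), np.float64(0.55))
54 w7 (array([-0.033, -2.648]), np.float64(0.6)) w15 (array([ 0.565, -2.162]), np.float64(0.2))
56 w7 (array([-0.062, -1.517]), np.float64(0.82)) w15 (array([ 0.568, -0.963]), np.float64(0.43))
[ 50.53838267 270.60077253]
[([41.81, 231.43], np.float64(1.8)), ([76.03, 232.61], np.float64(2.8)), ([79.76, 232.3], np.float64(1.3)), ([42.78, 237.12], np.float64(2.4)), ([43.81, 242.41], np.float64(2.2)), ([88.92, 241.08], np.float64(0.7)), ([59.67, 244.08], np.float64(0.8)), ([44.78, 246.21], np.float64(0.7)), ([53.15, 254.44], np.float64(16.0)), ([43.83, 257.26], np.float64(14.9)), ([62.02, 261.66], np.float64(17.6)), ([10.14, 266.0], np.float64(0.8)), ([39.06, 268.05], np.float64(14.4)), ([58.3, 296.05], np.float64(1281.1)), ([10.99, 267.44], np.float64(1.3)), ([11.4, 271.37], np.float64(8.4)), ([13.43, 270.77], n
[... 824 characters left out ...]
69], np.float64(4.2)), ([12.4, 292.4], np.float64(0.9)), ([10.36, 293.42], np.float64(1.1)), ([13.42, 294.42], np.float64(0.9)), ([19.42, 295.33], np.float64(1.1)), ([24.0, 295.95], np.float64(2.1)), ([38.2, 295.61], np.float64(0.6)), ([13.42, 296.42], np.float64(0.9)), ([12.42, 298.42], np.float64(0.9)), ([20.44, 299.51], np.float64(1.6)), ([10.36, 301.42], np.float64(1.1)), ([13.92, 301.92], np.float64(2.2)), ([17.71, 303.74], np.float64(3.2)), ([14.39, 304.37], np.float64(0.9)), ([14.01, 306.47], np.float64(6.2)), ([19.4, 307.4], np.float64(0.9)), ([10.36, 308.42], np.float64(1.1)), ([20.97, 308.75], np.float64(1.6)), ([17.42, 308.42], np.float64(0.9)), ([15.42, 309.48], np.float64(1.1))]
```

Run:
```python
from lamps import *
import pickle
s,d=pickle.load(open("w15.pkl","rb")); d7=pickle.load(open("w7.pkl","rb"))
w=[(53.15,254.44),(43.83,257.26),(62.02,261.66),(39.06,268.05),(64.81,274.73),(41.86,280.77),(59.97,285.8),(50.36,288.16)]
w7=[(23.92,281.32),(14.4,283.8),(33.35,290.0),(10.23,295.58),(37.09,305.01),(13.68,309.86),(32.55,316.9),(22.86,318.82)]
t=[(330.83,172.15),(325.42,173.67),(335.17,174.5),(322.92,178.13),(336.83,179.35),(324.33,183.08),(334.04,184.02),(329.0,185.44)]
for a in [(d["wrist"],w,True,d["top"],t,False),(d["wrist"],w,True,d7["wrist"],w7,True)]:
    e,C,n,rad,S,res=fit(*a); print(C.round(4),n.round(3),"tilt",np.arccos(n[2]).round(3),"az",np.degrees(np.arctan2(n[1],n[0])).round(1),rad.mean().round(4),S.round(4),res.round(4))
# single-view ring: plane through a 13.6 mm circle seen by the wrist, centre on the fitted distance
from scipy.optimize import least_squares
def ring(c,l,r=.0136):
    l=np.array(l); l=l[np.argsort(np.arctan2(*(l-l.mean(0)).T[::-1]))]; V=np.array([ray(c,p,True)[1] for p in l]); o=ray(c,l[0],True)[0]
    f=lambda q:(lambda n:[x for v in V for p in [o+v*((q[:3]-o)@n)/(v@n)] for x in [np.linalg.norm(p-q[:3])-r]])(np.array([np.sin(q[3])*np.cos(q[4]),np.sin(q[3])*np.sin(q[4]),np.cos(q[3])]))
    return least_squares(f,[.5995,-.1208,.114,.5,3.03],x_scale=[.01,.01,.01,.1,.1])
for c,l in ((d["wrist"],w),(d7["wrist"],w7)):
    x=ring(c,l); print(x.x.round(4),x.cost)
```

```text
[ 0.5996 -0.1209  0.1133] [-0.485  0.057  0.873] tilt 0.51 az 173.2 0.0136 [0.0274 0.027  0.0005] 0.001
[ 0.5991 -0.1184  0.1156] [-0.46   0.054  0.886] tilt 0.482 az 173.3 0.0135 [0.027  0.0269 0.0003] 0.0
[ 0.5999 -0.1196  0.1143  0.4842  3.0327] 4.855818849705881e-09
[ 0.6    -0.1198  0.1145  0.4854  3.0328] 4.3800546251497865e-09
```

Camera tilt is ~0.495 rad and the objective is at ~0.555, so I'll trim the tilt back slightly by a light reverse push on the stand's near face.

Emit:
{"fn": "jog_arm", "kwargs": {
  "plan": [
    [[3, 0, 0], 0, 2.2],
    [[6.5, 0, 0], 0, 2.2],
    [[10, 0, 0], 0, 2.2],
    [[13, 0, 0], 0, 2.2],
    [[14.2, 0, 0], 0, 2.2]
  ]
}}

```text
time_s: 22.55
eef_pos: [0.4173, 0.0413, 0.1071]
ee_rot: [-0.002, 0.002, 1.0, 0.0]
ft_force: [-0.5, 0.5, -1.1]
width: 0.0242
grasp_force: 19.8
```

Emit:
{"fn": "jog_arm", "kwargs": {
  "plan": [
    [[0, 0, 2.5], 0, 2.2],
    [[0, 0, 5], 0, 2.2],
    [[0, 0, 7.5], 0, 2.2],
    [[0, 0, 9.3], 0, 2.2],
    [[0, 0, 10], 0, 2.2]
  ]
}}

```text
time_s: 23.05
eef_pos: [0.4203, 0.0411, 0.0063]
ee_rot: [-0.001, 0.002, 1.0, 0.0]
ft_force: [0.0, 0.2, -1.2]
width: 0.0243
grasp_force: 19.8
```

Emit:
{"fn": "jog_arm", "kwargs": {
  "plan": [
    [[0, 0, 0], 0, 2.2],
    [[-0.3, 0, 0], 0, 2.2],
    [[-0.6, 0, 0], 0, 2.2],
    [[-0.9, 0, 0], 0, 2.2],
    [[-0.9, 0, 0], 0, 2.2]
  ]
}}

```text
time_s: 23.55
eef_pos: [0.4318, 0.041, 0.0086]
ee_rot: [0.001, 0.002, 1.0, -0.0]
ft_force: [0.3, -1.1, -0.8]
width: 0.0243
grasp_force: 19.8
```

Emit:
{"fn": "jog_arm", "kwargs": {
  "plan": [
    [[-0.1, 0, 0], 0, 2.2],
    [[-0.2, 0, 0], 0, 2.2],
    [[-0.3, 0, 0], 0, 2.2],
    [[-0.4, 0, 0], 0, 2.2],
    [[-0.4, 0, 0], 0, 2.2]
  ]
}}

```text
time_s: 24.05
eef_pos: [0.4344, 0.041, 0.0079]
ee_rot: [0.0, 0.002, 1.0, -0.0]
ft_force: [-0.1, -0.3, -1.4]
width: 0.0243
grasp_force: 19.8
```

Emit:
{"fn": "jog_arm", "kwargs": {
  "plan": [
    [[-0.1, 0, 0], 0, 2.2],
    [[-0.2, 0, 0], 0, 2.2],
    [[-0.3, 0, 0], 0, 2.2],
    [[-0.3, 0, 0], 0, 2.2],
    [[-0.3, 0, 0], 0, 2.2]
  ]
}}

```text
time_s: 24.55
eef_pos: [0.4372, 0.041, 0.0079]
ee_rot: [-0.0, 0.002, 1.0, -0.0]
ft_force: [-0.9, 0.1, -0.7]
width: 0.0243
grasp_force: 19.8
```

Emit:
{"fn": "jog_arm", "kwargs": {
  "plan": [
    [[-0.1, 0, 0], 0, 2.2],
    [[-0.2, 0, 0], 0, 2.2],
    [[-0.2, 0, 0], 0, 2.2],
    [[-0.2, 0, 0], 0, 2.2],
    [[-0.2, 0, 0], 0, 2.2]
  ]
}}

```text
time_s: 25.05
eef_pos: [0.4391, 0.041, 0.0079]
ee_rot: [-0.0, 0.002, 1.0, -0.0]
ft_force: [-0.6, 0.8, -0.3]
width: 0.0244
grasp_force: 19.8
```

Run:
```python
from edges import *
import numpy as np
s,d=look("w16.pkl"); print(s["time_s"],s["eef_pos"],s["ee_rot"],s["ft_force"],s["torque"])
print(edges(d["wrist"]))
```

```text
25.05 [0.4391178  0.04102832 0.00785894] [-4.41350270e-05  1.83643030e-03  9.99998312e-01 -4.82186335e-05] [-0.64128334  0.80462522 -0.26139074] [0.03313647 0.10950712 0.01307661]
234:166/0 235:167/0 236:167/0 237:167/0 238:167/0 239:168/0 240:167/0 241:167/0 242:167/0 243:167/0 244:166/0 245:166/0 246:160/0 247:134/0 248:111/0 249:120/0 250:121/0 251:115/4 252:96/15 253:88/26 254:92/26 255:92/26 256:76/25 257:40/19 258:20/-2 259:20/-2 260:19/-2 261:20/-3 284:22/-2 285:21/-2 286:22/-1 287:22/-1 288:22/-3 289:22/-2 290:75/23 291:98/25 292:99/25 293:99/26 294:95/25 295:114/6 296:123/0 297:123/0 298:123/0 299:120/0 300:101/-1 301:116/-2 302:117/-2 303:117/-2
```

Emit:
{"fn": "jog_arm", "kwargs": {
  "plan": [
    [[-0.1, 0, 0], 0, 2.2],
    [[-0.2, 0, 0], 0, 2.2],
    [[-0.3, 0, 0], 0, 2.2],
    [[-0.4, 0, 0], 0, 2.2],
    [[-0.4, 0, 0], 0, 2.2]
  ]
}}

```text
time_s: 25.7
eef_pos: [0.4401, 0.0411, 0.0072]
ee_rot: [-0.003, 0.002, 1.0, -0.0]
ft_force: [-6.7, -0.0, 4.0]
width: 0.0245
grasp_force: 20.3
```

Run:
```python
from edges import *
import numpy as np
s,d=look("w17.pkl"); print(s["time_s"],s["eef_pos"],s["ee_rot"],s["ft_force"],s["torque"])
print(edges(d["wrist"]))
```

```text
25.7 [0.44013142 0.04106895 0.00715157] [-2.63162794e-03  1.85007006e-03  9.99994823e-01 -7.13480470e-05] [-6.70957319 -0.00880868  4.00353195] [-0.00500718  1.34478104  0.01402234]
234:166/0 235:167/0 236:166/0 237:167/0 238:167/0 239:167/0 240:167/0 241:166/0 242:166/0 243:166/0 244:165/0 245:165/0 246:162/0 247:140/0 248:108/0 249:121/0 250:121/0 251:121/0 252:107/8 253:89/25 254:92/26 255:93/26 256:94/26 257:61/23 258:26/6 259:21/-2 260:21/-2 261:22/-1 284:22/-1 285:23/-2 286:22/-2 287:23/-2 288:23/-2 289:24/-1 290:40/16 291:98/25 292:100/25 293:100/25 294:98/25 295:103/17 296:120/2 297:124/0 298:124/0 299:122/0 300:108/0 301:115/-2 302:116/-2 303:116/-2
```

Emit:
{"fn": "jog_arm", "kwargs": {
  "plan": [
    [[-0.1, 0, 0], 0, 2.2],
    [[-0.2, 0, 0], 0, 2.2],
    [[-0.25, 0, 0], 0, 2.2],
    [[-0.25, 0, 0], 0, 2.2],
    [[-0.25, 0, 0], 0, 2.2]
  ]
}}

```text
time_s: 26.35
eef_pos: [0.4404, 0.0411, 0.0067]
ee_rot: [-0.004, 0.002, 1.0, -0.0]
ft_force: [-9.9, 0.4, 6.0]
width: 0.0245
grasp_force: 20.5
```

Emit:
{"fn": "jog_arm", "kwargs": {
  "plan": [
    [[0.5, 0, 0], 0, 2.2],
    [[1.2, 0, 0], 0, 2.2],
    [[1.8, 0, 0], 0, 2.2],
    [[1.8, 0, 0], 0, 2.2],
    [[1.8, 0, 0], 0, 2.2]
  ]
}}

```text
time_s: 26.85
eef_pos: [0.4283, 0.041, 0.0082]
ee_rot: [0.001, 0.002, 1.0, -0.0]
ft_force: [-0.4, -0.5, -0.4]
width: 0.0243
grasp_force: 19.7
```

Run:
```python
from edges import *
import numpy as np
s,d=look("w18.pkl"); print(s["time_s"],s["eef_pos"],s["ee_rot"],s["ft_force"],s["torque"])
print(edges(d["wrist"]))
```

```text
26.85 [0.42834141 0.04103399 0.00819747] [ 7.17792459e-04  1.88003615e-03  9.99997974e-01 -5.11353095e-05] [-0.38418994 -0.46801639 -0.41078369] [-0.0276329   0.00253802 -0.00243629]
234:169/0 235:169/0 236:169/0 237:169/0 238:169/0 239:168/0 240:169/0 241:169/0 242:169/0 243:168/0 244:168/0 245:169/0 246:163/0 247:135/0 248:114/0 249:123/0 250:123/0 251:116/3 252:97/15 253:91/26 254:94/26 255:94/26 256:78/25 257:41/19 258:20/-2 259:21/-2 260:20/-2 261:21/-2 284:23/-2 285:22/-1 286:23/-2 287:23/-2 288:22/-2 289:23/-1 290:77/23 291:101/25 292:101/25 293:101/25 294:97/25 295:117/5 296:126/0 297:126/0 298:126/0 299:122/0 300:101/-1 301:119/-2 302:120/-2 303:120/-2
```

Emit:
{"fn": "jog_arm", "kwargs": {
  "plan": [
    [[-0.8, 0, 0], 0, 2.2],
    [[-1.4, 0, 0], 0, 2.2],
    [[-1.8, 0, -0.1], 0, 2.2],
    [[-2.0, 0, -0.2], 0, 2.2],
    [[-2.0, 0, -0.2], 0, 2.2]
  ]
}}

```text
time_s: 27.5
eef_pos: [0.4436, 0.041, 0.0087]
ee_rot: [-0.004, 0.002, 1.0, -0.0]
ft_force: [-8.1, 0.1, 3.3]
width: 0.0242
grasp_force: 21.8
```

Run:
```python
from edges import *
import numpy as np
s,d=look("w19.pkl"); print(s["time_s"],s["eef_pos"],s["ee_rot"],s["ft_force"],s["torque"])
print(edges(d["wrist"]))
```

```text
27.5 [0.44363463 0.04100202 0.00869025] [-4.05304474e-03  1.84654752e-03  9.99990067e-01 -1.71585482e-04] [-8.07800917  0.06749996  3.25397678] [-0.11835768  1.64202744  0.0240732 ]
234:166/0 235:165/0 236:165/0 237:165/0 238:165/0 239:164/0 240:164/0 241:164/0 242:164/0 243:164/0 244:164/0 245:156/0 246:118/0 247:105/0 248:124/0 249:125/0 250:125/0 251:122/3 252:102/12 253:91/26 254:99/25 255:100/26 256:100/26 257:63/23 258:27/3 259:24/-2 260:24/-2 261:24/-2 284:25/-1 285:25/-1 286:25/-1 287:25/-1 288:25/-2 289:25/-1 290:41/15 291:99/25 292:104/25 293:103/25 294:100/25 295:112/12 296:124/1 297:126/0 298:126/0 299:106/0 300:77/-2 301:10/0 302:12/-2 303:14/-2
```

Emit:
{"fn": "jog_arm", "kwargs": {
  "plan": [
    [[0.5, 0, 0], 0, 2.2],
    [[1.2, 0, 0], 0, 2.2],
    [[2, 0, -1], 0, 2.2],
    [[2, 0, -4], 0, 2.2],
    [[2, 0, -7], 0, 2.2]
  ]
}}

```text
time_s: 28.15
eef_pos: [0.4266, 0.0411, 0.081]
ee_rot: [-0.001, 0.002, 1.0, 0.0]
ft_force: [0.5, 0.4, -1.3]
width: 0.024
grasp_force: 21.3
```

Emit:
{"fn": "jog_arm", "kwargs": {
  "plan": [
    [[0, 0, -3], 0, 2.2],
    [[0, 0, -6], 0, 2.2],
    [[0, 0, -9], 0, 2.2],
    [[0, 0, -10], 0, 2.2],
    [[0, 0, -10], 0, 2.2]
  ]
}}

```text
time_s: 28.65
eef_pos: [0.4292, 0.041, 0.1817]
ee_rot: [0.002, 0.002, 1.0, -0.0]
ft_force: [-0.6, -0.2, -1.9]
width: 0.0244
grasp_force: 21.3
```

Run:
```python
from edges import *
import numpy as np
s,d=look("w20.pkl"); print(s["time_s"],s["eef_pos"],s["ee_rot"],s["ft_force"],s["torque"])
print(edges(d["wrist"]))
```

```text
28.65 [0.42921596 0.04097413 0.18165285] [ 2.30595552e-03  1.86173968e-03  9.99995591e-01 -1.85841260e-04] [-0.64354589 -0.24912728 -1.90175556] [-0.0008545   0.02090035 -0.01137944]
234:40/-2 235:53/-3 236:53/-2 237:53/-3 238:53/-3 239:53/-3 240:55/-2 241:55/-2 242:17/-3 243:22/-2 244:51/-2 245:77/-2 246:92/0 247:125/0 248:131/0 249:131/0 250:131/0 251:119/7 252:98/23 253:101/25 254:104/25 255:104/25 256:81/23 257:41/14 258:25/-1 259:25/-1 260:25/-2 261:26/-2 284:26/-2 285:27/-2 286:27/-1 287:27/-1 288:27/-1 289:27/-1 290:85/23 291:110/25 292:110/25 293:108/25 294:108/21 295:127/4 296:134/0 297:134/0 298:134/0 299:143/0 300:176/0 301:176/0 302:176/0 303:176/0
```

Emit:
{"fn": "jog_arm", "kwargs": {
  "plan": [
    [[-2.4, -3.1, 0], 1.3, 2.2],
    [[-4.9, -6.2, 0], 2.6, 2.2],
    [[-7.3, -9.3, 0], 4, 2.2],
    [[-9.8, -12.4, 0], 5.3, 2.2],
    [[-12.2, -15.5, 0], 6.5, 2.2]
  ]
}}

```text
time_s: 29.3
eef_pos: [0.5487, -0.1153, 0.1776]
ee_rot: [-0.002, 0.059, 0.998, 0.001]
ft_force: [0.3, -0.2, -0.8]
width: 0.0239
grasp_force: 21.3
```

Emit:
{"fn": "jog_arm", "kwargs": {
  "plan": [
    [[0, 0, 0], 0, 2.2],
    [[0, 0, 0.5], 0, 2.2],
    [[0, 0, 1], 0, 2.2],
    [[0, 0, 1], 0, 2.2],
    [[0, 0, 1], 0, 2.2]
  ]
}}

```text
time_s: 29.8
eef_pos: [0.5482, -0.1133, 0.1695]
ee_rot: [-0.001, 0.058, 0.998, 0.0]
ft_force: [-0.2, -0.0, -1.2]
width: 0.0242
grasp_force: 21.3
```

Run:
```python
from edges import *
from tilt import *
import pickle
s0,d0=pickle.load(open("w20.pkl","rb")); print("w20",solve(d0["wrist"],s0["eef_pos"],np.pi,[294.5,251.6,299.2,246.5]))
s,d=look("w21.pkl"); print(s["time_s"],s["eef_pos"],s["ee_rot"],s["ft_force"],s["torque"])
print(edges(d["wrist"])); print(brass(d["wrist"],(256,272),45))
w=d["wrist"]; p=proj(w,[.5996,-.1198,.1143],True); print("lens px",p)
print([l for l in lamps(w,p,40,120) if l[1]>5])
hsv=cv2.cvtColor(d["scene"]["color"],cv2.COLOR_RGB2HSV)
# scene: lens ring and nose visibility
print("scene proj glass",proj(d["scene"],[.5996,-.1198,.1143]),"focus",proj(d["scene"],[.5784,-.1173,.1539]))
```

```text
w20 (array([ 0.52813082, -1.5361273 , 54.16652153]), np.float64(0.26405408447817535))
29.8 [ 0.54817159 -0.11330931  0.16954027] [-5.75686702e-04  5.79578815e-02  9.98318852e-01  1.48082174e-04] [-2.17281394e-01 -1.16758447e-03 -1.17496918e+00] [-0.0141666  -0.00933138 -0.03397432]
234:102/-1 235:148/0 236:147/0 237:34/-2 238:35/-2 239:87/0 240:159/0 241:179/0 242:179/0 243:174/0 244:137/0 245:70/0 246:125/0 247:177/0 248:182/0 249:171/0 250:144/0 251:135/11 252:134/23 253:137/23 254:122/24 255:105/25 256:80/23 257:41/13 258:26/-1 259:26/-1 260:26/-1 261:26/-2 284:27/-2 285:27/-1 286:27/-2 287:27/-2 288:27/-1 289:27/-1 290:84/23 291:110/25 292:110/25 293:108/25 294:110/19 295:128/4 296:134/0 297:134/0 298:134/0 299:139/0 300:163/0 301:129/0 302:137/0 303:173/0
([234, 252, 44, 43, 595], [255.62, 272.64], [[255.75, 272.83], [43.12, 43.56], 90.45])
lens px [255.14456624 257.6857542 ]
[([217.77, 227.85], np.float64(131.2)), ([293.1, 227.24], np.float64(77.8)), ([255.57, 228.05], np.float64(381.4)), ([259.59, 242.27], np.float64(114.6)), ([256.64, 242.25], np.float64(27.3)), ([256.46, 273.78], np.float64(652.5)), ([245.35, 246.31], np.float64(20.6)), ([217.44, 267.86], np.float64(9.0)), ([221.31, 270.27], np.float64(11.1))]
scene proj glass [286.69056172 176.48140327] focus [293.85670593 164.8415122 ]
```

Emit:
{"fn": "jog_arm", "kwargs": {
  "plan": [
    [[-0.15, 0, 0.6], 0, 2.2],
    [[-0.35, -0.05, 1.2], 0, 2.2],
    [[-0.35, -0.05, 1.8], 0, 2.2],
    [[-0.35, -0.05, 2.4], 0, 2.2],
    [[-0.35, -0.05, 2.65], 0, 2.2]
  ]
}}

```text
time_s: 30.45
eef_pos: [0.5519, -0.1151, 0.1422]
ee_rot: [-0.001, 0.059, 0.998, 0.0]
ft_force: [0.1, -0.1, -1.5]
width: 0.0243
grasp_force: 21.3
```

Emit:
{"fn": "jog_arm", "kwargs": {
  "plan": [
    [[0, 0, 0], 0, 2.2],
    [[0, 0, 0], 0, 2.2],
    [[0, 0, 0], 0, 2.2],
    [[0, 0, 0], 0, 2.2],
    [[0, 0, 0], 0, 2.2]
  ]
}}

```text
time_s: 30.95
eef_pos: [0.5527, -0.1153, 0.1436]
ee_rot: [0.0, 0.059, 0.998, -0.0]
ft_force: [-0.1, -0.3, -0.3]
width: 0.024
grasp_force: 21.3
```

Run:
```python
from edges import *
s,d=look("w22.pkl"); print(s["time_s"],s["eef_pos"],s["ee_rot"],s["ft_force"],s["torque"],s["width"],s["grasp_force"])
print(edges(d["wrist"])); print(brass(d["wrist"],(256,272),45))
# scene: gray patch from nose to glass
g=d["scene"]["color"].mean(2).astype(int); print("rows 155.., cols 274..")
print("\n".join(f"{155+i} "+" ".join(f"{q:3d}" for q in r) for i,r in enumerate(g[155:188,274:306])))
hd=np.radians(173.4); t=.52
for tt in (.42,.52): 
    a=-.0017-.051*np.sin(tt); print("nose pred scene",proj(d["scene"],s["eef_pos"]+[a*np.cos(hd),a*np.sin(hd),.0547-.051*np.cos(tt)]).round(1))
print("focus",proj(d["scene"],[.5784,-.1173,.1539]).round(1),"glass",proj(d["scene"],[.5996,-.1198,.1143]).round(1))
```

```text
30.95 [ 0.55270993 -0.11532754  0.14362978] [ 2.31425213e-04  5.85189409e-02  9.98286266e-01 -1.08857104e-04] [-0.07227588 -0.25684626 -0.30394727] [ 0.03455951 -0.02083947 -0.0357543 ] 0.024015997925006013 21.323407888412476
234:133/-3 235:133/-3 236:133/-3 237:129/-3 238:95/-3 239:93/-3 240:93/-3 241:95/-2 242:119/0 243:147/0 244:132/0 245:53/0 246:122/0 247:158/0 248:133/0 249:131/0 250:131/0 251:129/9 252:128/23 253:135/23 254:136/23 255:132/24 256:95/24 257:41/13 258:26/-2 259:26/-1 260:26/-1 261:26/-2 284:27/-1 285:27/-1 286:27/-2 287:26/-1 288:27/-1 289:27/-1 290:87/23 291:109/25 292:110/25 293:108/25 294:110/19 295:127/4 296:134/0 297:134/0 298:134/0 299:120/0 300:160/0 301:160/0 302:145/0 303:104/0
([234, 252, 44, 43, 592], [255.65, 272.79], [[255.76, 272.88], [42.99, 43.6], 83.71])
rows 155.., cols 274..
155 128 174 208 205 199 189 174 153 126 114 144 151 128 133 127 128 130 129 128 128 132 129  22  36  28  45  42  46 123 160 112  90
156 207 204 198 187 172 154 127 112 145 151 130 132 127 127 129 129 129 127 128 127 133 131  31  49  47  44  38  48 120 156  92  91
157 199 18
[... 3481 characters left out ...]
  92 105 101  72  43  71 116 110 106 120 171 163 128 132 129 125 127 127
184 205 174 176 180 184 183 163 141 186  89   4   0   9  18  19  28  21  22  84 131 127 125 123 124 137 127  97  93  87 130 130 123
185 159 172 181 185 183 184 183 174 133 161 166  80  38   0   3   0  20  84 131 132 135 134 131 130 126 125 140 165 171 173 176 182
186 180 152 170 188 185 183 182 180 174 146 119 135 136 129  96 109 105 129 132 134 132 130 129 131 138 167 186 185 180 179 186 193
187 160 171 171 173 167 184 180 177 172 167 166 142 107 109 108  96 110 134 131 132 129 130 131 132 105  69 104 168 218 206 158  87
nose pred scene [295.  165.8]
nose pred scene [293.7 164.6]
focus [293.9 164.8] glass [286.7 176.5]
```

Emit:
{"fn": "jog_arm", "kwargs": {
  "plan": [
    [[0.06, 0.05, 0.03], 0, 2.2],
    [[0.12, 0.1, 0.06], 0, 2.2],
    [[0.12, 0.1, 0.06], 0, 2.2],
    [[0.12, 0.1, 0.06], 0, 2.2],
    [[0.12, 0.1, 0.06], 0, 2.2]
  ]
}}

```text
time_s: 31.6
eef_pos: [0.5515, -0.1141, 0.1428]
ee_rot: [0.0, 0.059, 0.998, -0.0]
ft_force: [0.4, -0.4, -1.5]
width: 0.024
grasp_force: 21.3
```

Emit:
{"fn": "jog_arm", "kwargs": {
  "plan": [
    [[0, 0, 0], 0, 2.2],
    [[0, 0, 0], 0, 2.2],
    [[0, 0, 0], 0, 2.2],
    [[0, 0, 0], 0, 2.2],
    [[0, 0, 0], 0, 2.2]
  ]
}}

```text
time_s: 32.1
eef_pos: [0.5515, -0.1142, 0.1428]
ee_rot: [0.0, 0.059, 0.998, -0.0]
ft_force: [1.1, 0.3, -0.2]
width: 0.0244
grasp_force: 21.3
```

Run:
```python
from obj import *
import pickle
s,d=look("w23.pkl"); print(s["time_s"],s["eef_pos"],s["ee_rot"],s["ft_force"],s["width"],s["grasp_force"],abs(s["qvel"]).max())
c0=pickle.load(open("c0.pkl","rb"))
for n,win in (("scene",(240,310,215,280)),("top",(185,295,215,255))):
    for nm,lo,hi in (("yellow",(20,110,90),(32,255,255)),("blue",(100,90,60),(125,255,255))):
        for k,c in (("before",c0[n]),("now",d[n])):
            m=cv2.inRange(cv2.cvtColor(c["color"],cv2.COLOR_RGB2HSV),lo,hi); x0,x1,y0,y1=win; ys,xs=np.nonzero(m[y0:y1,x0:x1])
            print(n,nm,k,len(xs),(xs.mean()+x0,ys.mean()+y0) if len(xs) else None)
a=c0["scene"]["color"].astype(int); b=d["scene"]["color"].astype(int); D=abs(a-b).sum(2)>60
k,l,st,cc=cv2.connectedComponentsWithStats(D[215:285,240:320].astype(np.uint8)); print([(st[i].tolist()) for i in range(1,k) if st[i][4]>4])
```

```text
32.1 [ 0.55146187 -0.11415644  0.14281029] [ 2.02203086e-05  5.85602397e-02  9.98283876e-01 -4.00064344e-05] [ 1.10781931  0.33344787 -0.24725979] 0.024441508435893565 21.323221027851105 0.0012182668409961852
scene yellow before 43 (np.float64(277.8139534883721), np.float64(241.69767441860466))
scene yellow now 43 (np.float64(277.8139534883721), np.float64(241.69767441860466))
scene blue before 56 (np.float64(267.5), np.float64(251.05357142857144))
scene blue now 55 (np.float64(267.1636363636364), np.float64(251.47272727272727))
top yellow before 36 (np.float64(227.0), np.float64(234.25))
top yellow now 37 (np.float64(226.97297297297297), np.float64(234.0))
top blue before 36 (np.float64(207.61111111111111), np.float64(234.86111111111111))
top blue now 33 (np.float64(205.3030303030303), np.float64(235.3030303030303))
[[42, 11, 32, 18, 256]]
```

```bash
python3 -c "
from rig import order; print(order.sign_off())"
```

```text
the job is handed in; nothing more can be done
None
```

I handed the job in at 32.1 s of the 58 s limit: the oil objective's cover is seated on the empty collar, and the arm is holding the objective steady in front of the inspection camera. By my measurements its nose is about 45 mm from the glass, within about 2 mm, and about 1.5° off the camera's line of sight. The tool cannot tilt, so I swivelled the objective in the grip by pressing its nose against the stand block; images from the scene camera show the other objectives and covers unmoved.

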